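# Put the drained turner back into the slanted utensil block

## Task

Take the flat turner with the thick black handle out of the draining stand and slide it, blade first, into the free wide slot of the slanted utensil block, fully home so that its handle rests on the block's face. Let go of it and leave the grater, the small knife and everything else on the counter where they are.

Things in the scene. Friction and masses are not known exactly. Their poses are not given: they have to be found in the camera images.
- turner: Stiff flat turner, 0.13-0.25 kg, standing blade down in either slot of the draining stand. Origin: middle of the blade's lower end; z up along blade and handle, x across the blade's width, y through its thickness. Steel blade 60 wide (x), 3 thick (y), z 0 to 90; black handle 36 (x) by 20 (y), z 90 to 190, in line with it. A half turn about z makes no difference. May lean a degree or two.
- turner_shoulder (a point): Middle of the handle's flat lower end (the shoulder), 90 mm up the turner's z from its origin.
- turner_grip (a point): Middle of the turner's handle, 155 mm up from its origin (35 mm below the handle's top): a good place to grip, 36 mm wide when pinched across the blade's width.
- stand: White plastic draining stand, fixed: a block 100 (x) by 150 (y), on a grey tray 130 by 180 and 8 high. Origin on the counter under its middle. Two equal slots 66 (x) by 6 (y), at y = -34 and y = +34, 60 deep; tools in them stand on the tray, 8 above the counter. One holds the turner, the other the grater.
- block: Slanted wooden utensil block, fixed, 184 wide (y), highest edge 144 above the counter. Tools in it lean 30 degrees from vertical, handles towards the robot (block's -x). Origin on the counter below the middle of the sloping face.
- cradle: Frame of the block's sloping face, fixed to the block. Origin: middle of the face, 122 above the counter; z points out of the slots, along them (up and towards the robot, 30 degrees from vertical), x up the slope (long direction of the slots), y across. The free wide slot is in a light wooden insert, 86 (x) by 60 (y), with its hard face at z = 0; the darker block's own face is 4 mm lower.
- paring_knife: Small loose knife in the block's own narrow slot (y = +35 in the block's frame, not shifted), to be left alone; black handle 28 by 18 standing 76 mm out of the insert's face plane. Its origin lies on the counter under the mouth of its slot.
- grater: Flat steel grater 60 wide, 3 thick, with a wire loop handle, 145 tall in all, in the other slot of the draining stand; loose. Origin: middle of its lower end.
- mug: White mug, 80 across, 85 tall, origin under its middle; stands between the block and the stand.
- salt_jar: Glass jar, 52 across, 75 tall, origin under its middle; between the block and the stand.
- bowl: Blue bowl, 110 across, 45 tall, origin under its middle.
- pepper_mill: Dark wooden pepper mill, 52 across, 147 tall, origin under its middle.
- wooden_spoon: Wooden spoon, about 250 long, lying on the counter to the left, nearer the robot.
- stand_top (a point): Middle of the draining stand's top, 68 above the counter.
- slot_nominal (a point): Nominal middle of the wide slot's mouth: x 0, y -28, z 0 in the cradle. Slot 66 (x) by 6 (y), 92 deep, mouth chamfered 1.5. The insert has been put in shifted by up to 10 mm in y, either way, and stays so; this is NOT in the readings: feel for the slot with the blade's end, or see it. Home: the handle's shoulder stops on the insert's face, before the blade's end reaches the bottom.

How it is judged:
On the way, in this order (a step that is already met when the one before it is completed fails the run):
1. the turner is lifted clear of the draining stand (height (world z) of turner above 0.075 m and contact force between the fingers and turner above 0.5 N), for 0.1 s.
2. the turner's blade is at least 30 mm into the wide slot (y of turner in the frame of cradle between -0.045 and -0.011 m and x of turner in the frame of cradle between -0.01 and 0.01 m and z of turner in the frame of cradle below -0.03 m and angle between the z axis of turner and the z axis of cradle, either way round below 0.15 rad), for 0.05 s.
At the end, for the whole second after the job is handed in: The turner rests in the wide slot, let go: in line with the slot within 0.10 rad, blade in the slot's plane within 0.15 rad, shoulder within 5 mm above to 4 mm below the insert's face, within 8 mm of its middle along the slope and 14 mm of the nominal place across (z of turner_shoulder in the frame of cradle between -0.004 and 0.005 m and x of turner_shoulder in the frame of cradle between -0.008 and 0.008 m and y of turner_shoulder in the frame of cradle between -0.042 and -0.014 m and angle between the z axis of turner and the z axis of cradle, either way round below 0.1 rad and angle between the x axis of turner and the x axis of cradle, either way round below 0.15 rad and linear speed of turner below 0.02 m/s); the robot touches nothing.
It fails at once if the small knife or the grater is displaced by more than 30 mm (distance of any of paring_knife, grater from where it was at the start of the episode above 0.03 m).
It fails at once if the mug, jar, bowl, pepper mill or spoon is displaced by more than 30 mm (distance of any of mug, salt_jar, bowl, pepper_mill, wooden_spoon from where it was at the start of the episode above 0.03 m).
It also fails if it takes over 72 s, if anything falls off the work surface, if the arm or the gripper's body presses on something with over 40 N, if the wrist force passes 120 N, or if a joint passes its speed limit or range.

## Robot

A 7-joint arm with a two-finger parallel gripper is mounted at the origin on the work surface. World frame = base frame: x ahead of the robot, y to its left, z up, the work surface at z = 0. Lengths are in m, angles in rad, forces in N, time in s.
With the tool pointing down it reaches from about 0.4 to 0.875 m from the base axis. Payload 19.3 kg.
Tool frame: the origin (TCP) lies at the very end of the fingers, on their centre line; the grasp point (between the pads) lies 19 mm behind it; z points along the fingers, y is the line along which they close (so a half turn about z gives the same grasp; the last joint's range is limited). The gripper opens to 85 mm and grips with 20 to 120 N. Pads are 22 mm wide; open, the fingers measure 114 mm over their backs; the gripper's body (76 mm by 85 mm) begins 54 mm behind the grasp point. The pads swing forward as they close: fully open they stand 13 mm farther back than shut.
Start: joints at [1.229, 0.521, -0.036, 1.599, 0.021, 1.021, -0.113], TCP at [0.168, -0.602, 0.209] pointing down, gripper open.
Joint ranges: [-2.91, 2.91], [-0.3, 2.13], [-1.5, 1.42], [0.17, 2.43], [-1.26, 4.41], [0.16, 1.93], [-2.52, 2.52]. Speed limits (rad/s): [1.89, 1.89, 2.39, 2.39, 3.01, 3.01, 3.01].

## Interface

Orientations are given as [roll, pitch, yaw] about the fixed x, y, z axes, in that order (R = Rz(yaw) Ry(pitch) Rx(roll)).
In Python, from workcell import observe, grab_frame, job_done gives the robot as it stands.
- The arm moves only by the tool move_arm, never from a script. Its argument "plan" is a list that holds one entry, the list of rows, each a list of 7 numbers: the shift along the tool's x, y, z each as a share of 0.02 m, from -1 to 1, then the turn, a rotation vector about the tool's x, y, z each as a share of 6 degrees, from -1 to 1, then the opening, from -1 (shut) to 1 (fully open). A call has exactly 10 rows; each row shifts and turns the commanded pose from where the row before left it, along the tool's axes as they then stand; what a row does not reach is not made up. A row lasts 1/10 s, in which the tool goes at most 50 mm and 8.59 degrees, less where a joint would pass 70% of its speed; a pose out of reach is approached as far as the arm can. A call with a number of a shift or a turn outside -1 to 1 is refused whole. A call with a gripper value outside its range is refused whole. The fingers move at their own pace and stop on an object; "grip_force" is the grip in N (left out, the last holds). Time passes only in rows, so rows that do not move let the fingers close, or fill a call up. It gives the time, the measured TCP pose, the force, the opening and the grip force at its end, in the units of the state.
- observe(): the state, without advancing time (a new reading comes with each control period).
- grab_frame(name): name is "side" or "top"; returns a dict with "color" (400x640x3 uint8, red, green, blue), "intrinsics" (3x3 intrinsics, pixels), "position" and "orientation" of the camera in the world. Camera axes: x right, y down, z forward; pixel columns grow to the right and rows downward; lengths in m; the calibration is good to about 2 mm. A picture is of the moment at which its call begins. There is no depth.
- job_done(): hands the job in; it is judged then, once.
The state is a dict: "clock": time; "qpos": joint angles; "qd": joint speeds; "joint_efforts": joint torques, N m; "position": TCP position; "tool_rot": TCP orientation; "force": force on the tool from outside, world axes, zero at the start; "moment": the same for the moment, N m; "grip_width": finger opening in m; "finger_force": force on a finger pad.
Only numpy, scipy, OpenCV 4.12 (cv2) and the standard library are available. Lean on these libraries where they do the work, as an engineer would, in place of code of your own. Each camera call takes 0.05 s, during which the arm holds its last target. There are 200 camera calls.

## Working session

There is one attempt and no reset: what is moved stays moved. The work goes in short steps, Python scripts to look and compute and a tool call to move; the robot and the scene stay as the last step left them, time stands still between calls to the robot, and variables do not carry over. Pictures are saved under pics/ and viewed, at most 10 in all, crops included, and the job is handed in when it is done.

Besides the shell and the picture viewer there is one more tool, called after "Call:" by a JSON object that holds its "api" and its "payload". move_arm: Moves the arm, as the interface text tells. Shift numbers are shares of 0.02 m and turn numbers shares of 6 degrees, none past 1 either way. Its arguments: {"type":"object","properties":{"plan":{"type":"array"},"grip_force":{"type":"number"}},"required":["plan"]}

```bash
ls; mkdir -p pics; python3 - <<'E'
from workcell import observe, grab_frame
import cv2,pickle
s=observe();print(s)
for n in("side","top"):
    f=grab_frame(n);pickle.dump(f,open(f"pics/{n}0.pkl","wb"))
    cv2.imwrite(f"pics/{n}0.png",f["color"][:,:,::-1]);print(n,f["intrinsics"],f["position"],f["orientation"])
E
```

```text
pics
{'clock': 0.0, 'qpos': array([ 1.22880165,  0.52202336, -0.03631898,  1.59997748,  0.02122444,
        1.02110306, -0.11279383]), 'qd': array([ 0.00216061, -0.00077488, -0.00119991, -0.00039015, -0.0001428 ,
        0.00011303, -0.00042554]), 'joint_efforts': array([ 1.73776127e-03, -9.27094388e+01,  1.98136233e+00, -3.69932055e+01,
        1.80428725e-02,  8.07301782e-03,  1.56537243e-05]), 'position': array([ 0.16764591, -0.60173349,  0.20893095]), 'tool_rot': array([-3.14047187e+00,  1.04788125e-04,  2.71795857e-01]), 'force': array([0.79290574, 0.33022006, 0.16563856]), 'moment': array([-0.03406201, -0.02321033, -0.02308985]), 'finger_force': 0.0, 'grip_width': 0.08529466575697817}
side [[361.98376699   0.         318.03303318]
 [  0.         361.98376699 198.66489988]
 [  0.           0.           1.        ]] [0.24036602 0.75410926 0.62726766] [-2.10871059  0.00868624 -2.73214296]
top [[414.31898061   0.         319.45983616]
 [  0.         414.31898061 192.91744901]
 [  0.           0.           1.        ]] [ 0.46870923 -0.01392923  1.27870915] [-3.06803795  0.01520189 -1.57064128]
```

View pics/side0.png

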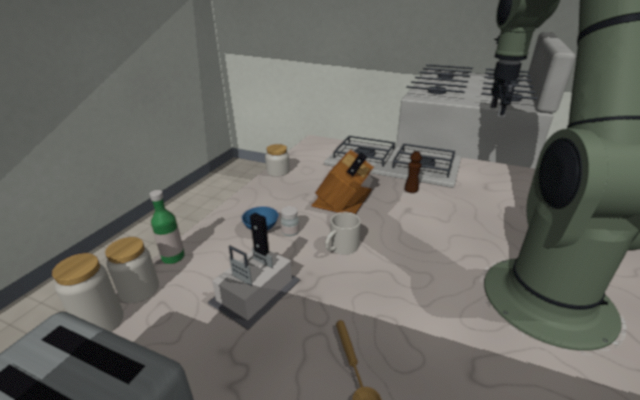

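View pics/top0.png

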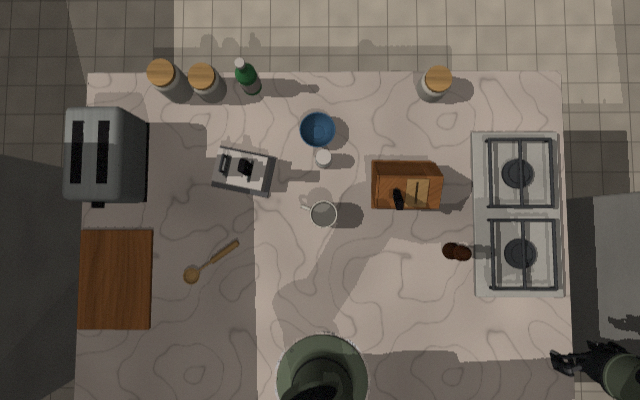

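The side view shows the turner's black handle at (260,232) in the stand, with the grater at (240,262) and the block at (345,180). The top view has the stand at (245,170), the turner at (245,168) and the light insert at (417,192). The knife handle is at (398,198). Next I'll zoom in.

```bash
python3 - <<'E'
import cv2,numpy as np
s=cv2.imread("pics/side0.png");t=cv2.imread("pics/top0.png")
def c(im,x,y,w,h):return cv2.resize(im[y:y+h,x:x+w],(400,300),interpolation=cv2.INTER_CUBIC)
m=np.vstack([np.hstack([c(t,205,140,80,60),c(t,365,155,80,60)]),np.hstack([c(s,200,210,120,90),c(s,300,145,80,60)])])
cv2.imwrite("pics/m0.png",m)
E
```

```text
(no output)
```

View pics/m0.png

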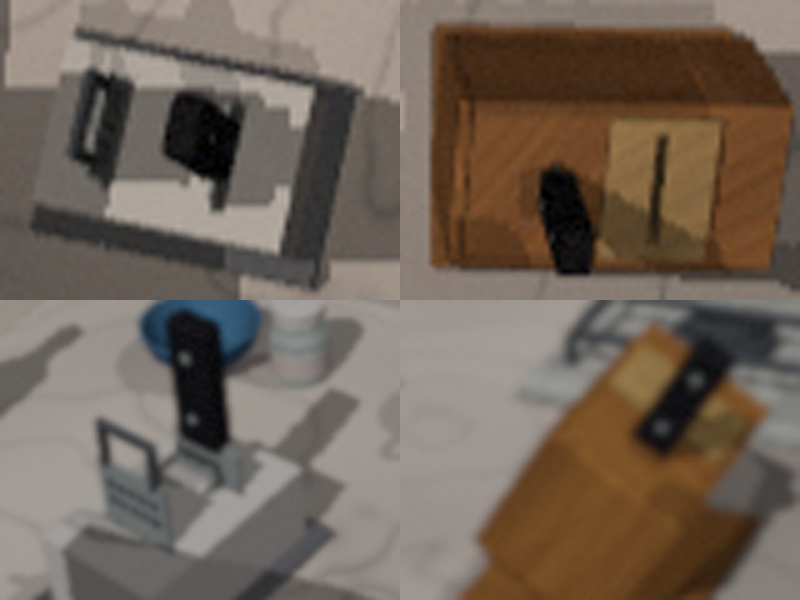

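The mosaic shows the insert clearly. Its slot runs from top-view pixel (417,182.5) to (415.5,203.5), and it sits toward the right of the block. The turner is in the stand's right-hand slot. I'll cast rays for these points next.

```bash
cat > h.py <<'E'
import numpy as np,pickle,cv2
from scipy.spatial.transform import Rotation as R
def rot(r):return R.from_euler('xyz',r).as_matrix()
def ray(f,p):
    d=rot(f["orientation"])@np.linalg.solve(f["intrinsics"],[p[0],p[1],1.]);return np.array(f["position"]),d
def onz(f,p,z):
    o,d=ray(f,p);return o+d*(z-o[2])/d[2]
def proj(f,X):
    c=(np.atleast_2d(X)-f["position"])@rot(f["orientation"])@np.array(f["intrinsics"]).T;return c[:,:2]/c[:,2:]
def crop(p,x,y,s=5):return (np.array(p)+.5)/s-.5+[x,y]
def black(f,x,y,w,h,th=45):
    m=(f["color"].max(2)<th).astype(np.uint8);k=np.zeros_like(m);k[y:y+h,x:x+w]=m[y:y+h,x:x+w]
    n,l,st,_=cv2.connectedComponentsWithStats(k);i=1+st[1:,4].argmax();return (l==i).astype(np.uint8)
E
python3 - <<'E'
from h import *
np.set_printoptions(precision=4,suppress=True)
t=pickle.load(open("pics/top0.pkl","rb"));s=pickle.load(open("pics/side0.pkl","rb"))
print("insert TL TR BR BL");P=[onz(t,crop((a-400,b),365,155),z) for a,b,z in((612,120,.1435),(722,124,.1435),(714,258,.1005),(603,250,.1005))];P=np.array(P);print(P,P.mean(0))
print("sizes",np.linalg.norm(P-np.roll(P,-1,0),axis=1))
S=np.array([onz(t,crop((a-400,b),365,155),z) for a,b,z in((662,138,.1385),(653,243,.1055))]);print("slot",S,S.mean(0),np.linalg.norm(S[0]-S[1]))
d=P[0]+P[1]-P[2]-P[3];print("yaw ins",np.arctan2(d[1],d[0]));d=S[0]-S[1];print("yaw slot",np.arctan2(d[1],d[0]))
d=P[0]+P[3]-P[1]-P[2];print("yaw ins y",np.arctan2(-d[0],d[1]))
T=np.array([onz(t,crop(p,205,140),.008) for p in((78,32),(358,88),(318,285),(32,225))]);print("tray",T,T.mean(0),np.linalg.norm(T-np.roll(T,-1,0),axis=1))
for A,B in((0,3),(1,2)):
    d=T[A]-T[B];print("yaw",np.arctan2(d[1],d[0]))
for A,B in((0,1),(3,2)):
    d=T[A]-T[B];print("yaw",np.arctan2(-d[0],d[1]))
for f,w in((t,(230,150,30,30)),(s,(245,205,30,55))):
    m=black(f,*w);c,_=cv2.findContours(m,0,1);c=c[0];print(m.sum(),cv2.approxPolyDP(c,1.5,True)[:,0].tolist(),cv2.minAreaRect(c))
# predictions
yaw=np.arctan2(*(T[0]+T[1]-T[2]-T[3])[[1,0]]);Rz=rot([0,0,yaw]);c=T.mean(0)
for sy in(-.034,):
    o=c+Rz@[0,sy,0]; o[2]=.008;print("turner",o,yaw)
    V=[o+Rz@[a*.018,b*.01,z] for z in(.19,.09) for a,b in((1,1),(1,-1),(-1,-1),(-1,1))]
    print(proj(t,V),proj(s,V))
E
```

```text
insert TL TR BR BL
[[ 0.5916 -0.2371  0.1435]
 [ 0.5893 -0.2972  0.1435]
 [ 0.5175 -0.3019  0.1005]
 [ 0.5221 -0.2393  0.1005]] [ 0.5551 -0.2689  0.122 ]
sizes [0.0602 0.0838 0.0628 0.0817]
slot [[ 0.5821 -0.2653  0.1385]
 [ 0.5258 -0.2665  0.1055]] [ 0.5539 -0.2659  0.122 ] 0.06526976624331579
yaw ins 0.04931915202589303
yaw slot 0.021165874639606164
yaw ins y -0.0558660739116096
tray [[0.7091 0.3145 0.008 ]
 [0.6735 0.1396 0.008 ]
 [0.5511 0.1633 0.008 ]
 [0.5885 0.3409 0.008 ]] [0.6306 0.2395 0.008 ] [0.1785 0.1247 0.1815 0.1235]
yaw -0.21551486048616314
yaw -0.1914282104521323
yaw -0.20071152825432403
yaw -0.20720586436502775
203 [[240, 159], [238, 170], [246, 174], [249, 179], [252, 161], [249, 163], [245, 159]] ((244.50001525878906, 168.5), (14.309601783752441, 18.675241470336914), 14.03624439239502)
512 [[253, 214], [250, 217], [254, 248], [256, 251], [265, 254], [267, 252], [267, 227], [263, 217]] ((259.5860900878906, 233.94676208496094), (40.922157287597656, 16.024826049804688), 84.80557250976562)
turner [0.6237 0.2062 0.008 ] -0.20341473013022332
[[239.9826 157.1164]
 [247.3611 158.6167]
 [244.4332 171.8964]
 [237.0395 170.3855]
 [247.1498 162.6577]
 [253.9152 164.0354]
 [251.2461 176.2142]
 [244.4681 174.8276]] [[248.753  213.8729]
 [255.1775 209.7708]
 [267.3806 214.8397]
 [261.0288 219.13  ]
 [253.3728 250.1082]
 [259.3342 245.6567]
 [270.8757 251.1859]
 [264.9813 255.8293]]
```

```bash
python3 - <<'E'
from h import *
t=pickle.load(open("pics/top0.pkl","rb"));s=pickle.load(open("pics/side0.pkl","rb"))
yaw=-.2034;Rz=rot([0,0,yaw]);o=np.array([.6237,.2062,.008])
c=np.array([.6306,.2395,0])
V=[o+Rz@[a*.018,b*.01,z] for z in(.19,.09) for a,b in((1,1),(1,-1),(-1,-1),(-1,1))]
W=[c+Rz@[a*.05,b*.075,.068] for a,b in((1,1),(1,-1),(-1,-1),(-1,1))]+[c+Rz@[a*.065,b*.09,.008] for a,b in((1,1),(1,-1),(-1,-1),(-1,1))]
out=[]
for f,x,y,w,h in((t,205,140,80,60),(s,205,205,100,120)):
    k=min(400/w,600/h) ;k=5 if f is s else 5
    im=cv2.resize(f["color"][y:y+h,x:x+w,::-1],None,fx=k,fy=k,interpolation=cv2.INTER_CUBIC)
    im=np.clip(im.astype(float)*1.6,0,255).astype(np.uint8)
    for X,col in((V,(0,0,255)),(W,(255,0,0))):
        for p in proj(f,X):
            q=(p-[x,y]+.5)*k-.5;cv2.circle(im,tuple(int(v) for v in q),2,col,-1)
    out.append(im)
a=np.zeros((600,900,3),np.uint8);a[:300,:400]=out[0];a[:600,400:900]=out[1][:600]
cv2.imwrite("pics/m1.png",a[:,:800])
E
```

```text
(no output)
```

View pics/m1.png

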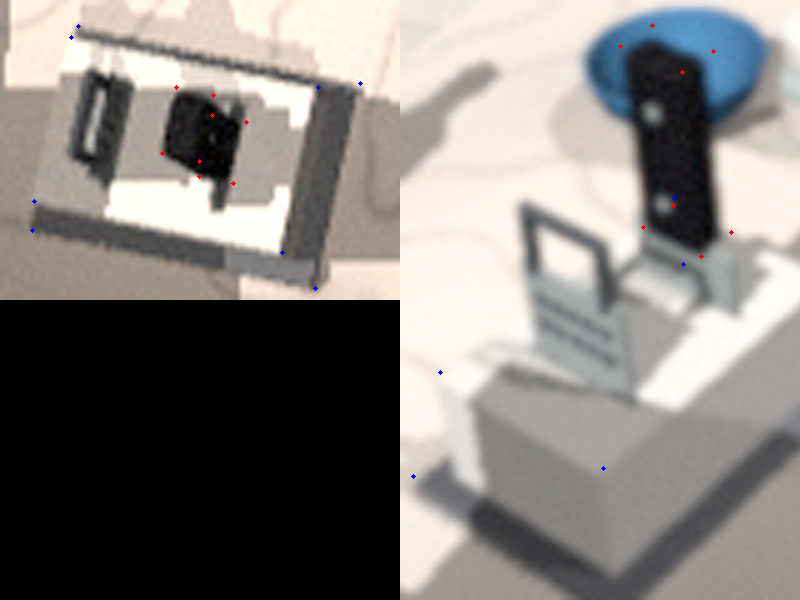

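The red and blue predicted corners land within about 1–2 px of the handle and stand edges in both views. The turner is therefore at about (0.624,0.206) with yaw -0.20, which is well inside the gripper's opening. I'll start moving by lifting and turning.

Call:
{"api": "move_arm", "payload": {"plan": [[[0, 0, -0.5, 0, 0, -1, 1], [0, 0, -0.5, 0, 0, -1, 1], [0, 0, -0.5, 0, 0, -1, 1], [0, 0, -0.5, 0, 0, -1, 1], [0, 0, -0.5, 0, 0, -1, 1], [0, 0, -0.5, 0, 0, -1, 1], [0, 0, -0.5, 0, 0, -1, 1], [0, 0, -0.5, 0, 0, -1, 1], [0, 0, -0.5, 0, 0, -1, 1], [0, 0, -0.5, 0, 0, -1, 1]]]}}

```text
clock: 1.1
position: [0.1677, -0.6019, 0.3096]
tool_rot: [-3.141, -0.001, 1.323]
force: [0.2, 1.0, -0.3]
grip_width: 0.0854
finger_force: 0.0
```

```bash
cat >> h.py <<'E'
from scipy.linalg import logm,expm
def row(p,rpy,Rt,N):
    "constant row (units of the move) that takes pose p,rpy to target p,R in N rows"
    def T(p,M):
        t=np.eye(4);t[:3,:3]=M;t[:3,3]=p;return t
    A=T(*p) if False else T(p[0],rot(rpy));D=np.real(expm(logm(np.linalg.inv(A)@T(p[1],Rt))/N))
    return np.round(np.r_[D[:3,3]/.02,R.from_matrix(D[:3,:3]).as_rotvec()/np.radians(6)],3)
def down(yaw):return rot([np.pi,0,yaw])
E
python3 - <<'E'
from h import *
from workcell import observe
np.set_printoptions(precision=4,suppress=True)
s=observe();print(s["clock"],s["position"],s["tool_rot"])
print(row((s["position"],[.624,.206,.30]),s["tool_rot"],down(1.367),50))
t=pickle.load(open("pics/top0.pkl","rb"))
g=t["color"].astype(float).mean(2)
L=[]
for r in range(181,206):
    w=g[r,408:426];b=np.interp(np.arange(18),[2,14],[np.median(w[2:5]),np.median(w[12:16])]);
    d=np.clip(b-w,0,None);d[:4]=0;d[13:]=0;print(r,(d*np.arange(408,426)).sum()/max(d.sum(),1),d.sum(),end=" | ")
print(observe()["qpos"])
E
```

```text
1.1 [ 0.1677 -0.6019  0.3096] [-3.1412 -0.0005  1.3233]
[ 0.89   0.264  0.01  -0.    -0.    -0.008]
181 416.94536817102136 35.08333333333334 | 182 417.08697850821756 109.86111111111113 | 183 416.7369519832985 159.66666666666674 | 184 416.76245532898884 132.1388888888889 | 185 416.9121852970794 137.91666666666666 | 186 416.6386636393123 171.27777777777777 | 187 416.5286656519533 164.25 | 188 416.1389102072141 162.875 | 189 416.33224356354725 135.94444444444443 | 190 416.29641934293096 150.50000000000003 | 191 416.31379458530296 161.5972222222222 | 192 415.99157914656064 146.79166666666666 | 193 415.85943695479784 140.1111111111111 | 194 415.6331541218638 154.99999999999997 | 195 415.6739738805971 119.11111111111111 | 196 415.5143966353931 85.8611111111111 | 197 415.1674925668979 112.11111111111111 | 198 415.1230882623917 150.75 | 199 415.5708270676692 184.72222222222226 | 200 415.9246323529411 181.33333333333343 | 201 415.5128205128205 90.99999999999999 | 202 415.2280867106503 58.9444444444444 | 203 415.68532070598366 64.52777777777777 | 204 416.25 41.33333333333334 | 205 416.21487603305786 30.24999999999995 | [ 1.3883  0.4507 -0.2748  1.46    0.1249  1.2487  0.8525]
```

Call:
{"api": "move_arm", "payload": {"plan": [[[0.89, 0.264, 0, 0, 0, 0, 1], [0.89, 0.264, 0, 0, 0, 0, 1], [0.89, 0.264, 0, 0, 0, 0, 1], [0.89, 0.264, 0, 0, 0, 0, 1], [0.89, 0.264, 0, 0, 0, 0, 1], [0.89, 0.264, 0, 0, 0, 0, 1], [0.89, 0.264, 0, 0, 0, 0, 1], [0.89, 0.264, 0, 0, 0, 0, 1], [0.89, 0.264, 0, 0, 0, 0, 1], [0.89, 0.264, 0, 0, 0, 0, 1]]]}}

```text
clock: 2.1
position: [0.2639, -0.4415, 0.3095]
tool_rot: [-3.142, 0.0, 1.319]
force: [0.2, -0.7, -0.2]
grip_width: 0.0852
finger_force: 0.0
```

Call:
{"api": "move_arm", "payload": {"plan": [[[0.89, 0.264, 0, 0, 0, 0, 1], [0.89, 0.264, 0, 0, 0, 0, 1], [0.89, 0.264, 0, 0, 0, 0, 1], [0.89, 0.264, 0, 0, 0, 0, 1], [0.89, 0.264, 0, 0, 0, 0, 1], [0.89, 0.264, 0, 0, 0, 0, 1], [0.89, 0.264, 0, 0, 0, 0, 1], [0.89, 0.264, 0, 0, 0, 0, 1], [0.89, 0.264, 0, 0, 0, 0, 1], [0.89, 0.264, 0, 0, 0, 0, 1]]]}}

```text
clock: 3.1
position: [0.3591, -0.2823, 0.3095]
tool_rot: [3.142, 0.0, 1.319]
force: [0.2, -1.0, 0.2]
grip_width: 0.0855
finger_force: 0.0
```

Call:
{"api": "move_arm", "payload": {"plan": [[[0.89, 0.264, 0, 0, 0, 0, 1], [0.89, 0.264, 0, 0, 0, 0, 1], [0.89, 0.264, 0, 0, 0, 0, 1], [0.89, 0.264, 0, 0, 0, 0, 1], [0.89, 0.264, 0, 0, 0, 0, 1], [0.89, 0.264, 0, 0, 0, 0, 1], [0.89, 0.264, 0, 0, 0, 0, 1], [0.89, 0.264, 0, 0, 0, 0, 1], [0.89, 0.264, 0, 0, 0, 0, 1], [0.89, 0.264, 0, 0, 0, 0, 1]]]}}

```text
clock: 4.1
position: [0.4544, -0.1231, 0.3095]
tool_rot: [3.142, 0.0, 1.319]
force: [-0.6, -0.6, -0.3]
grip_width: 0.0855
finger_force: 0.0
```

Call:
{"api": "move_arm", "payload": {"plan": [[[0.89, 0.264, 0, 0, 0, 0, 1], [0.89, 0.264, 0, 0, 0, 0, 1], [0.89, 0.264, 0, 0, 0, 0, 1], [0.89, 0.264, 0, 0, 0, 0, 1], [0.89, 0.264, 0, 0, 0, 0, 1], [0.89, 0.264, 0, 0, 0, 0, 1], [0.89, 0.264, 0, 0, 0, 0, 1], [0.89, 0.264, 0, 0, 0, 0, 1], [0.89, 0.264, 0, 0, 0, 0, 1], [0.89, 0.264, 0, 0, 0, 0, 1]]]}}

```text
clock: 5.1
position: [0.5497, 0.0361, 0.3095]
tool_rot: [3.142, 0.0, 1.319]
force: [0.6, -0.0, -0.2]
grip_width: 0.0851
finger_force: 0.0
```

```bash
python3 - <<'E'
from h import *
from workcell import observe
s=observe();print(s["position"],s["tool_rot"],s["qpos"].round(3))
print(row((s["position"],[.624,.206,.29]),s["tool_rot"],down(1.367),10))
E
```

```text
[0.54970011 0.03609563 0.30949428] [3.14156095e+00 1.78929491e-04 1.31905465e+00] [ 0.327  0.371 -0.674  1.641  0.244  1.215 -0.651]
[ 0.912  0.168  0.097  0.     0.    -0.046]
```

Call:
{"api": "move_arm", "payload": {"plan": [[[0.912, 0.168, 0.1, 0, 0, -0.046, 1], [0.912, 0.168, 0.1, 0, 0, -0.046, 1], [0.912, 0.168, 0.1, 0, 0, -0.046, 1], [0.912, 0.168, 0.1, 0, 0, -0.046, 1], [0.912, 0.168, 0.1, 0, 0, -0.046, 1], [0.912, 0.168, 0.1, 0, 0, -0.046, 1], [0.912, 0.168, 0.1, 0, 0, -0.046, 1], [0.912, 0.168, 0.1, 0, 0, -0.046, 1], [0.912, 0.168, 0.1, 0, 0, -0.046, 1], [0.912, 0.168, 0.1, 0, 0, -0.046, 1]]]}}

```text
clock: 6.1
position: [0.6238, 0.206, 0.2894]
tool_rot: [-3.142, 0.0, 1.367]
force: [-0.4, -0.8, 0.7]
grip_width: 0.0857
finger_force: 0.0
```

```bash
python3 - <<'E'
from h import *
from workcell import observe,grab_frame
s=observe();print(s["position"],s["tool_rot"],s["qpos"].round(3))
print(row((s["position"],[.624,.206,.144]),s["tool_rot"],down(1.367),10))
f=grab_frame("side");x,y,w,h=200,120,130,190
im=cv2.resize(f["color"][y:y+h,x:x+w,::-1],None,fx=3.1,fy=3.1,interpolation=cv2.INTER_CUBIC)
Rz=rot(s["tool_rot"])
for X,c in((s["position"],(0,0,255)),([.624,.206,.198],(0,255,0))):
    q=(proj(f,X)[0]-[x,y]+.5)*3.1-.5;cv2.circle(im,tuple(int(v) for v in q),3,c,-1)
cv2.imwrite("pics/g1.png",im)
E
```

```text
[0.62381362 0.20603489 0.28936471] [-3.14152356e+00  1.30509870e-04  1.36744862e+00] [-0.004  0.579 -0.665  1.383  0.358  1.301 -0.887]
[ 0.     0.001  0.727 -0.     0.     0.   ]
```

View pics/g1.png

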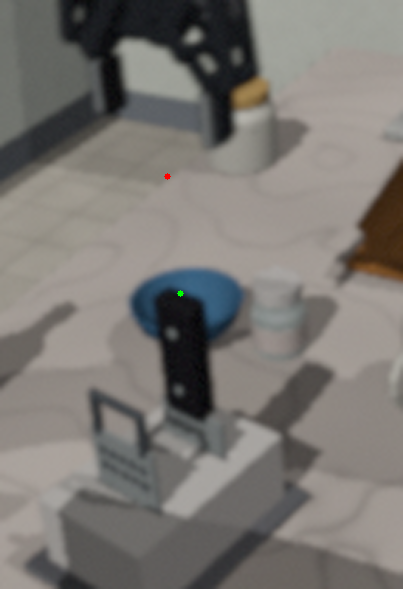

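The side view shows the fingers at (107,105) and (215,140) straddling the handle line, with the handle top at (180,295) as predicted. I'll descend to the grasp height.

Call:
{"api": "move_arm", "payload": {"plan": [[[0, 0, 0.73, 0, 0, 0, 1], [0, 0, 0.73, 0, 0, 0, 1], [0, 0, 0.73, 0, 0, 0, 1], [0, 0, 0.73, 0, 0, 0, 1], [0, 0, 0.73, 0, 0, 0, 1], [0, 0, 0.73, 0, 0, 0, 1], [0, 0, 0.73, 0, 0, 0, 1], [0, 0, 0.73, 0, 0, 0, 1], [0, 0, 0.73, 0, 0, 0, 1], [0, 0, 0.73, 0, 0, 0, 1]]]}}

```text
clock: 7.15
position: [0.624, 0.2048, 0.1423]
tool_rot: [-3.142, -0.0, 1.367]
force: [0.5, 0.5, -0.1]
grip_width: 0.0854
finger_force: 0.0
```

Call:
{"api": "move_arm", "payload": {"plan": [[[0, 0, 0, 0, 0, 0, -1], [0, 0, 0, 0, 0, 0, -1], [0, 0, 0, 0, 0, 0, -1], [0, 0, 0, 0, 0, 0, -1], [0, 0, 0, 0, 0, 0, -1], [0, 0, 0, 0, 0, 0, -1], [0, 0, 0, 0, 0, 0, -1], [0, 0, 0, 0, 0, 0, -1], [0, 0, 0, 0, 0, 0, -1], [0, 0, 0, 0, 0, 0, -1]]], "grip_force": 60}}

```text
clock: 8.15
position: [0.6243, 0.2051, 0.1444]
tool_rot: [3.141, -0.001, 1.367]
force: [-1.9, 0.6, 6.1]
grip_width: 0.0351
finger_force: 59.7
```

```bash
python3 - <<'E'
from h import *
from workcell import observe,grab_frame
s=observe();print(s["position"],s["tool_rot"],s["force"],s["moment"],s["grip_width"])
f=grab_frame("side");x,y,w,h=215,160,100,130;k=4.5
im=cv2.resize(f["color"][y:y+h,x:x+w,::-1],None,fx=k,fy=k,interpolation=cv2.INTER_CUBIC)
q=(proj(f,s["position"])[0]-[x,y]+.5)*k-.5;cv2.circle(im,tuple(int(v) for v in q),3,(0,0,255),-1)
cv2.imwrite("pics/g2.png",im)
E
```

```text
[0.62434947 0.20506382 0.14435556] [ 3.14061123e+00 -7.35761612e-04  1.36712943e+00] [-1.92675404  0.60896081  6.13684184] [ 0.10453914  0.39463864 -0.0209472 ] 0.03508551587169942
```

View pics/g2.png

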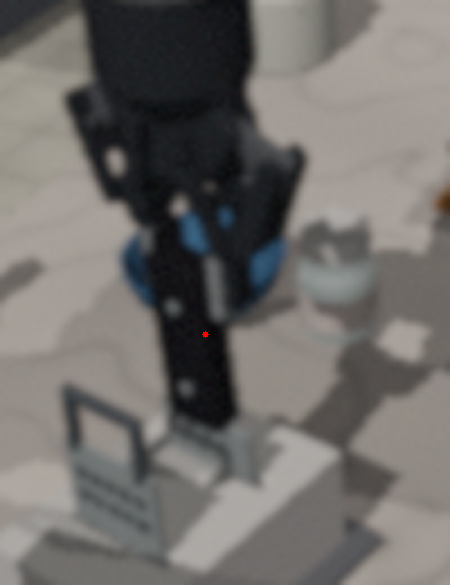

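The grip holds at 35 mm opening with 60 N. The fingers are on the upper handle and the shoulder is still above the stand, so I'll lift.

Call:
{"api": "move_arm", "payload": {"plan": [[[0, 0, -0.5, 0, 0, 0, -1], [0, 0, -1, 0, 0, 0, -1], [0, 0, -1, 0, 0, 0, -1], [0, 0, -1, 0, 0, 0, -1], [0, 0, -1, 0, 0, 0, -1], [0, 0, -1, 0, 0, 0, -1], [0, 0, -1, 0, 0, 0, -1], [0, 0, -1, 0, 0, 0, -1], [0, 0, -1, 0, 0, 0, -1], [0, 0, -0.5, 0, 0, 0, -1]]], "grip_force": 90}}

```text
clock: 9.2
position: [0.6242, 0.205, 0.3257]
tool_rot: [3.14, -0.001, 1.367]
force: [1.1, -0.1, -1.7]
grip_width: 0.0347
finger_force: 89.8
```

```bash
cat >> h.py <<'E'
L=.1364 # TCP above blade end
def cradle(beta):
    return rot([0,0,beta])@np.array([[np.cos(np.pi/6),0,-.5],[0,1,0],[.5,0,np.cos(np.pi/6)]])
def toolR(beta):
    C=cradle(beta);z=-C[:,2];y=C[:,0];return np.c_[np.cross(y,z),y,z]
E
python3 - <<'E'
from h import *
from workcell import observe
np.set_printoptions(precision=4,suppress=True)
s=observe();print(s["position"],s["tool_rot"],s["force"],s["moment"],s["grip_width"])
b=.035;C=cradle(b);S=np.array([.5545,-.267,.122])
tgt=S+C[:,2]*(L+.05);print("target",tgt)
print("translate",row((s["position"],tgt),s["tool_rot"],rot(s["tool_rot"]),30))
print("full", row((s["position"],tgt),s["tool_rot"],toolR(b),30))
print("rot",row((tgt,tgt),s["tool_rot"],toolR(b),10))
E
```

```text
[0.6242 0.205  0.3257] [ 3.1399 -0.0011  1.3671] [ 1.0625 -0.1171 -1.6637] [-0.0071 -0.0157  0.0095] 0.03471789264164182
target [ 0.4614 -0.2703  0.2834]
translate [-0.831 -0.106  0.069  0.     0.     0.   ]
full [-0.816 -0.212  0.009 -0.165  0.02  -0.074]
rot [ 0.     0.     0.    -0.496  0.059 -0.223]
```

```bash
python3 - <<'E'
from h import *
from workcell import observe
np.set_printoptions(precision=4,suppress=True)
s=observe()
b=.035;C=cradle(b);S=np.array([.5545,-.267,.122])
tgt=S+C[:,2]*(L+.14);print("target",tgt)
r=row((s["position"],tgt),s["tool_rot"],toolR(b),30);print(r)
p,M=s["position"].copy(),rot(s["tool_rot"])
for i in range(30):
    p=p+M@r[:3]*.02;M=M@R.from_rotvec(r[3:]*np.radians(6)).as_matrix()
    if i%3==2:print(p,p+M@[0,-.03,L],p+M@[0,.03,L])
E
```

```text
target [ 0.4164 -0.2718  0.3614]
[-0.823 -0.252 -0.137 -0.165  0.02  -0.074]
[0.5996 0.1595 0.3335] [0.5775 0.1644 0.1957] [0.6365 0.1537 0.1989]
[0.5757 0.1135 0.3402] [0.5607 0.1174 0.2014] [0.6196 0.108  0.2078]
[0.5526 0.0669 0.3459] [0.5447 0.07   0.2065] [0.6034 0.062  0.216 ]
[0.5302 0.0199 0.3506] [0.5296 0.0222 0.211 ] [0.5879 0.0157 0.2235]
[ 0.5088 -0.0277  0.3544] [ 0.5153 -0.0258  0.2149] [ 0.5731 -0.031   0.2305]
[ 0.4882 -0.0757  0.3573] [ 0.502  -0.0742  0.2184] [ 0.5589 -0.078   0.2369]
[ 0.4687 -0.1241  0.3594] [ 0.4897 -0.1229  0.2213] [ 0.5456 -0.1252  0.2428]
[ 0.4502 -0.173   0.3607] [ 0.4783 -0.1718  0.2239] [ 0.5331 -0.1728  0.2483]
[ 0.4328 -0.2223  0.3612] [ 0.4679 -0.221   0.2261] [ 0.5214 -0.2206  0.2533]
[ 0.4165 -0.272   0.3612] [ 0.4586 -0.2704  0.228 ] [ 0.5106 -0.2686  0.258 ]
```

Path clears the knife and mug.

Call:
{"api": "move_arm", "payload": {"plan": [[[-0.823, -0.252, -0.137, -0.165, 0.02, -0.074, -1], [-0.823, -0.252, -0.137, -0.165, 0.02, -0.074, -1], [-0.823, -0.252, -0.137, -0.165, 0.02, -0.074, -1], [-0.823, -0.252, -0.137, -0.165, 0.02, -0.074, -1], [-0.823, -0.252, -0.137, -0.165, 0.02, -0.074, -1], [-0.823, -0.252, -0.137, -0.165, 0.02, -0.074, -1], [-0.823, -0.252, -0.137, -0.165, 0.02, -0.074, -1], [-0.823, -0.252, -0.137, -0.165, 0.02, -0.074, -1], [-0.823, -0.252, -0.137, -0.165, 0.02, -0.074, -1], [-0.823, -0.252, -0.137, -0.165, 0.02, -0.074, -1]]]}}

```text
clock: 10.2
position: [0.5442, 0.0504, 0.3456]
tool_rot: [2.968, -0.014, 1.446]
force: [0.7, -0.6, -2.1]
grip_width: 0.0341
finger_force: 90.1
```

Call:
{"api": "move_arm", "payload": {"plan": [[[-0.823, -0.252, -0.137, -0.165, 0.02, -0.074, -1], [-0.823, -0.252, -0.137, -0.165, 0.02, -0.074, -1], [-0.823, -0.252, -0.137, -0.165, 0.02, -0.074, -1], [-0.823, -0.252, -0.137, -0.165, 0.02, -0.074, -1], [-0.823, -0.252, -0.137, -0.165, 0.02, -0.074, -1], [-0.823, -0.252, -0.137, -0.165, 0.02, -0.074, -1], [-0.823, -0.252, -0.137, -0.165, 0.02, -0.074, -1], [-0.823, -0.252, -0.137, -0.165, 0.02, -0.074, -1], [-0.823, -0.252, -0.137, -0.165, 0.02, -0.074, -1], [-0.823, -0.252, -0.137, -0.165, 0.02, -0.074, -1]]]}}

```text
clock: 11.2
position: [0.4743, -0.1087, 0.3571]
tool_rot: [2.794, -0.014, 1.527]
force: [-0.0, 0.5, -2.5]
grip_width: 0.0343
finger_force: 90.1
```

Call:
{"api": "move_arm", "payload": {"plan": [[[-0.823, -0.252, -0.137, -0.165, 0.02, -0.074, -1], [-0.823, -0.252, -0.137, -0.165, 0.02, -0.074, -1], [-0.823, -0.252, -0.137, -0.165, 0.02, -0.074, -1], [-0.823, -0.252, -0.137, -0.165, 0.02, -0.074, -1], [-0.823, -0.252, -0.137, -0.165, 0.02, -0.074, -1], [-0.823, -0.252, -0.137, -0.165, 0.02, -0.074, -1], [-0.823, -0.252, -0.137, -0.165, 0.02, -0.074, -1], [-0.823, -0.252, -0.137, -0.165, 0.02, -0.074, -1], [-0.823, -0.252, -0.137, -0.165, 0.02, -0.074, -1], [-0.823, -0.252, -0.137, -0.165, 0.02, -0.074, -1]]]}}

```text
clock: 12.2
position: [0.4159, -0.2726, 0.3596]
tool_rot: [2.62, -0.001, 1.606]
force: [-0.3, 0.3, -2.7]
grip_width: 0.0347
finger_force: 90.1
```

```bash
python3 - <<'E'
from h import *
from workcell import observe,grab_frame
np.set_printoptions(precision=4,suppress=True)
s=observe();print(s["position"],s["tool_rot"],s["force"],s["moment"],s["qpos"])
b=.035;C=cradle(b);S=np.array([.5545,-.267,.122])
print(row((s["position"],S+C[:,2]*(L+.025)),s["tool_rot"],toolR(b),10))
ims=[]
M=rot(s["tool_rot"]);p=s["position"]
tip=[p+M@[0,a,L-z] for z in(0,.09) for a in(-.03,.03)]
for n,x,y in(("top",365,145),("side",300,110)):
    f=grab_frame(n);im=cv2.resize(f["color"][y:y+100,x:x+80,::-1],None,fx=5,fy=5,interpolation=cv2.INTER_CUBIC)
    for q in proj(f,tip):cv2.circle(im,tuple(int(v) for v in (q-[x,y]+.5)*5-.5),2,(0,0,255),-1)
    ims.append(im)
cv2.imwrite("pics/i1.png",np.hstack(ims))
E
```

```text
[ 0.4159 -0.2726  0.3596] [ 2.6201 -0.0005  1.6058] [-0.3066  0.3041 -2.6988] [-0.012   0.8382  0.0317] [ 0.9552 -0.0132 -0.2546  2.0445 -0.5044  0.7731  1.0402]
[ 0.004  0.007  0.569 -0.002 -0.    -0.   ]
```

View pics/i1.png

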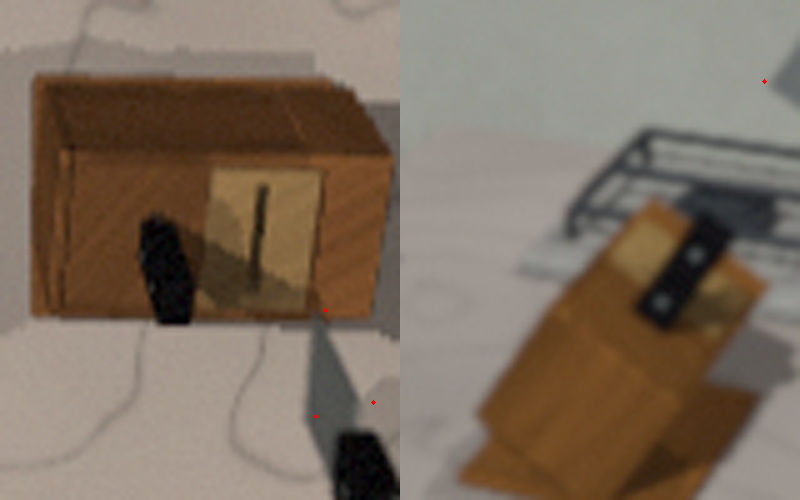

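In the top view the blade's end corners are at crop (317,315) and (307,415). That is about 1.6 px, or 4 mm in +y, from the prediction. The slot lies along crop (263,185) to (253,290). I'll shift by -4 mm and go down to about 25 mm above the face.

Call:
{"api": "move_arm", "payload": {"plan": [[[-0.02, 0.007, 0.57, 0, 0, 0, -1], [-0.02, 0.007, 0.57, 0, 0, 0, -1], [-0.02, 0.007, 0.57, 0, 0, 0, -1], [-0.02, 0.007, 0.57, 0, 0, 0, -1], [-0.02, 0.007, 0.57, 0, 0, 0, -1], [-0.02, 0.007, 0.57, 0, 0, 0, -1], [-0.02, 0.007, 0.57, 0, 0, 0, -1], [-0.02, 0.007, 0.57, 0, 0, 0, -1], [-0.02, 0.007, 0.57, 0, 0, 0, -1], [-0.02, 0.007, 0.57, 0, 0, 0, -1]]]}}

```text
clock: 13.3
position: [0.4749, -0.2741, 0.2606]
tool_rot: [2.621, -0.001, 1.605]
force: [0.6, -0.4, -1.8]
grip_width: 0.0346
finger_force: 90.2
```

```bash
python3 - <<'E'
from h import *
from workcell import observe,grab_frame
np.set_printoptions(precision=4,suppress=True)
s=observe();print(s["position"],s["tool_rot"],s["force"],s["moment"])
ims=[]
M=rot(s["tool_rot"]);p=s["position"]
tip=[p+M@[0,a,L-z] for z in(0,.09) for a in(-.03,.03)]
f=grab_frame("top");pickle.dump(f,open("pics/top2.pkl","wb"));x,y=400,170
im=cv2.resize(f["color"][y:y+60,x:x+40,::-1],None,fx=10,fy=10,interpolation=cv2.INTER_CUBIC)
im=np.clip(im*1.6,0,255).astype(np.uint8)
for q in proj(f,tip):cv2.circle(im,tuple(int(v) for v in (q-[x,y]+.5)*10-.5),2,(0,0,255),-1)
f=grab_frame("side");pickle.dump(f,open("pics/side2.pkl","wb"));x,y=320,130
i2=cv2.resize(f["color"][y:y+75,x:x+50,::-1],None,fx=8,fy=8,interpolation=cv2.INTER_CUBIC)
for q in proj(f,tip):cv2.circle(i2,tuple(int(v) for v in (q-[x,y]+.5)*8-.5),2,(0,0,255),-1)
cv2.imwrite("pics/i2.png",np.hstack([im,i2]))
E
```

```text
[ 0.4749 -0.2741  0.2606] [ 2.6207 -0.0009  1.6052] [ 0.5733 -0.3742 -1.8489] [-0.0168  0.7893 -0.0097]
```

View pics/i2.png

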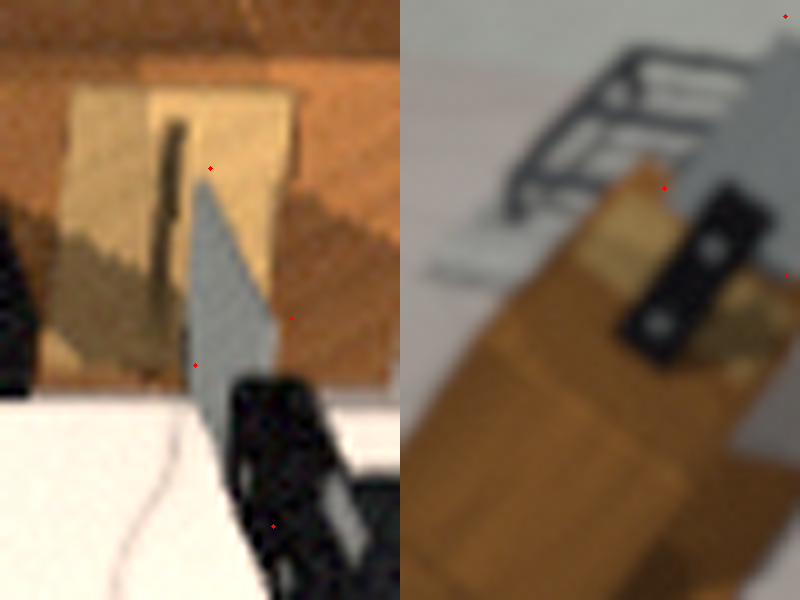

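The top crop shows the blade end's corners at about (202,180) and (187,372). The slot's ends are near (177,122) and (153,345), so the blade is clear of the slot, short of the face, and sits slightly to its right. I'll convert these to cradle coordinates.

```bash
python3 - <<'E'
from h import *
from workcell import observe
np.set_printoptions(precision=4,suppress=True)
s=observe();t=pickle.load(open("pics/top2.pkl","rb"));t0=pickle.load(open("pics/top0.pkl","rb"));sd=pickle.load(open("pics/side2.pkl","rb"))
b=.035;C=cradle(b);S=np.array([.5545,-.267,.122])
def pl(f,px,zc):
    o,d=ray(f,px);o=C.T@(o-S);d=C.T@d;return o+d*(zc-o[2])/d[2]
tc=C.T@(s["position"]-S);zt=tc[2]-L;print("tcp in cradle",tc,"tip z",zt)
k=lambda a,b:crop((a,b),400,170,10)
for n,a,bb,z in(("tip up",202,180,zt),("tip lo",187,372,zt),("sh up",277,320,zt+.09),("slot up",177,122,0),("slot lo",153,345,0),("ins TL",75,85,0),("ins TR",296,92,0)):
    print(n,pl(t,k(a,bb),z))
for a,bb in((662,138),(653,243)):print("slot0",pl(t0,crop((a-400,bb),365,155),0))
for r,c in((183,416.9),(186,416.6),(190,416.2),(194,415.7),(198,415.3),(201,415.4)):print(pl(t0,(c,r),0))
# slot line in the new picture
g=t["color"].astype(float).mean(2)
for r in range(183,206,2):
    w=g[r,410:419+1];d=np.clip(np.median(w[[1,2,3]])-w,0,None);d[:3]=0;m=9 if r<188 else 8;d[m:]=0;c=(d*np.arange(410,420)).sum()/max(d.sum(),1);print(r,c,d.sum(),pl(t,(c,r),0))
# triangulate tip upper corner and shoulder
def tri(p,q):
    A,B=[];
def mid(p,q):
    o1,d1=ray(t,p);o2,d2=ray(sd,q);d1/=np.linalg.norm(d1);d2/=np.linalg.norm(d2)
    u=np.linalg.lstsq(np.c_[d1,-d2],o2-o1,rcond=None)[0];a=o1+u[0]*d1;e=o2+u[1]*d2;return C.T@((a+e)/2-S),np.linalg.norm(a-e)
print("tri tip",mid(k(202,180),crop((672-400,205),320,130,8)),"sh",mid(k(277,320),crop((780-400,40),320,130,8)))
E
```

```text
tcp in cradle [-0.0003 -0.0038  0.1595] tip z 0.023081836874092126
tip up [ 0.0263 -0.0023  0.0231]
tip lo [-0.0325 -0.0021  0.0231]
sh up [ 0.0296 -0.0009  0.1131]
slot up [ 0.0333 -0.      0.    ]
slot lo [-0.0358  0.0023  0.    ]
ins TL [0.0456 0.0287 0.    ]
ins TR [ 0.0411 -0.0321  0.    ]
slot0 [0.032  0.0006 0.    ]
slot0 [-0.0331  0.0015  0.    ]
[0.0295 0.0007 0.    ]
[0.0204 0.0009 0.    ]
[0.0082 0.0013 0.    ]
[-0.0042  0.0019  0.    ]
[-0.0167  0.0022  0.    ]
[-0.0262  0.0013  0.    ]
183 417.0378006872852 97.00000000000001 [0.0295 0.0003 0.    ]
185 416.56097560975616 95.66666666666669 [0.0235 0.0012 0.    ]
187 416.3134328358209 111.66666666666669 [0.0174 0.0015 0.    ]
189 416.3738019169329 104.33333333333331 [0.0112 0.001  0.    ]
191 416.15841584158414 134.66666666666666 [0.0051 0.0012 0.    ]
193 415.6504854368932 102.99999999999999 [-0.0011  0.0022  0.    ]
195 415.5053380782918 93.66666666666666 [-0.0073  0.0022  0.    ]
197 415.438596491228 38.0 [-0.0135  0.002   0.    ]
199 415.4096385542169 27.666666666666675 [-0.0198  0.0017  0.    ]
201 415.3666666666667 19.999999999999993 [-0.0261  0.0014  0.    ]
203 415.0 25.66666666666668 [-0.0325  0.0021  0.    ]
205 415.5416666666667 8.000000000000007 [-0.0389  0.0001  0.    ]
tri tip (array([ 0.0241, -0.0033,  0.0197]), np.float64(0.0011471939171420896)) sh (array([ 0.0261, -0.0028,  0.1053]), np.float64(0.0010628283923062175))
```

Blade centre is about (x -3, y -4) mm and the slot about (-0.5, +1) mm, with roughly 0.02 rad of yaw to correct. I'll shift, turn slightly and come down close to the mouth.

Call:
{"api": "move_arm", "payload": {"plan": [[[0.1, 0.05, 0, 0, 0, 0.1, -1], [0.1, 0.05, 0, 0, 0, 0.1, -1], [0.05, 0, 0, 0, 0, 0, -1], [0, 0, 0.15, 0, 0, 0, -1], [0, 0, 0.15, 0, 0, 0, -1], [0, 0, 0.15, 0, 0, 0, -1], [0, 0, 0.15, 0, 0, 0, -1], [0, 0, 0.15, 0, 0, 0, -1], [0, 0, 0, 0, 0, 0, -1], [0, 0, 0, 0, 0, 0, -1]]]}}

```text
clock: 14.4
position: [0.4835, -0.2688, 0.2494]
tool_rot: [2.621, -0.011, 1.587]
force: [-0.9, 0.2, -1.6]
grip_width: 0.0345
finger_force: 90.1
```

Call:
{"api": "move_arm", "payload": {"plan": [[[0, 0, 0.08, 0, 0, 0, -1], [0, 0, 0.08, 0, 0, 0, -1], [0, 0, 0.08, 0, 0, 0, -1], [0, 0, 0.08, 0, 0, 0, -1], [0, 0, 0.08, 0, 0, 0, -1], [0, 0, 0, 0, 0, 0, -1], [0, 0, 0, 0, 0, 0, -1], [0, 0, 0, 0, 0, 0, -1], [0, 0, 0, 0, 0, 0, -1], [0, 0, 0, 0, 0, 0, -1]]]}}

```text
clock: 15.4
position: [0.4874, -0.2687, 0.2426]
tool_rot: [2.621, -0.011, 1.587]
force: [-0.3, -0.4, -1.9]
grip_width: 0.0343
finger_force: 90.1
```

```bash
cat >> h.py <<'E'
def st():
    from workcell import observe
    s=observe();C=cradle(.013);S=np.array([.5545,-.267,.122])
    tc=C.T@(s["position"]-S);print("tcp cr mm",(tc*1e3).round(1),"tipz",((tc[2]-L)*1e3).round(1),"F",(C.T@s["force"]).round(1),"M",(C.T@s["moment"]).round(2),"clk",s["clock"],"w",s["grip_width"])
    return s
E
python3 - <<'E'
from h import *
s=st();t=__import__("workcell").grab_frame("top");x,y=400,170
im=cv2.resize(t["color"][y:y+60,x:x+60,::-1],None,fx=10,fy=10,interpolation=cv2.INTER_CUBIC)
cv2.imwrite("pics/i3.png",np.clip(im*1.6,0,255).astype(np.uint8))
E
```

```text
tcp cr mm [  2.2  -0.8 138. ] tipz 1.6 F [-1.2 -0.3 -1.5] M [-0.05  0.84  0.04] clk 15.4 w 0.034346973317523406
```

View pics/i3.png

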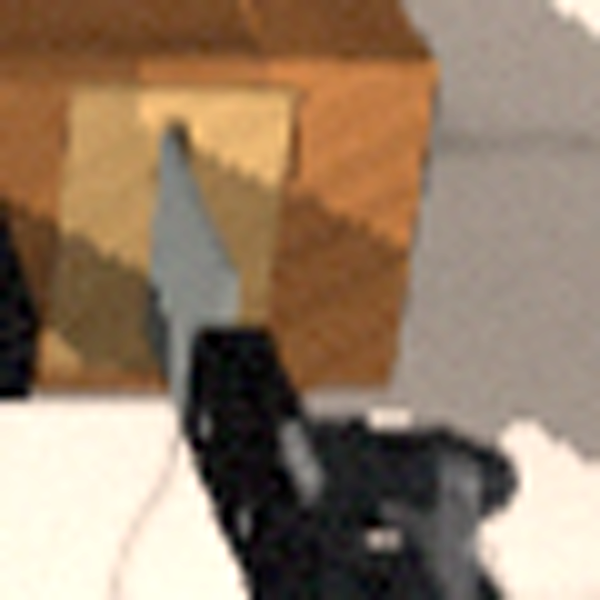

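The blade end now covers the slot: its upper corner at (172,125) meets the slot's end. I'll go down gently and feel for it.

Call:
{"api": "move_arm", "payload": {"plan": [[[0, 0, 0.08, 0, 0, 0, -1], [0, 0, 0.08, 0, 0, 0, -1], [0, 0, 0.08, 0, 0, 0, -1], [0, 0, 0.08, 0, 0, 0, -1], [0, 0, 0, 0, 0, 0, -1], [0, 0, 0, 0, 0, 0, -1], [0, 0, 0, 0, 0, 0, -1], [0, 0, 0, 0, 0, 0, -1], [0, 0, 0, 0, 0, 0, -1], [0, 0, 0, 0, 0, 0, -1]]]}}

```text
clock: 16.45
position: [0.4907, -0.2719, 0.2403]
tool_rot: [2.617, -0.006, 1.582]
force: [-42.3, -2.1, 60.8]
grip_width: 0.0345
finger_force: 103.5
```

```bash
python3 -c "
from h import *
st()"
```

```text
tcp cr mm [  3.9  -4.1 134.4] tipz -2.0 F [-6.3 -1.5 73.8] M [ 0.48  2.09 -0.28] clk 16.45 w 0.03454834923494218
```

It touched the face with 74 N along the slot axis and no entry. I'll ease off to a light press and slide toward +y.

Call:
{"api": "move_arm", "payload": {"plan": [[[0, 0, -0.12, 0, 0, 0, -1], [0, 0, 0, 0, 0, 0, -1], [0.025, 0, 0, 0, 0, 0, -1], [0.025, 0, 0, 0, 0, 0, -1], [0.025, 0, 0, 0, 0, 0, -1], [0.025, 0, 0, 0, 0, 0, -1], [0, 0, 0, 0, 0, 0, -1], [0, 0, 0, 0, 0, 0, -1], [0, 0, 0, 0, 0, 0, -1], [0, 0, 0, 0, 0, 0, -1]]]}}

```text
clock: 17.45
position: [0.4896, -0.2684, 0.2403]
tool_rot: [2.619, -0.009, 1.585]
force: [-14.1, -4.2, 20.2]
grip_width: 0.0348
finger_force: 97.2
```

```bash
python3 -c "
from h import *
st()"
```

```text
tcp cr mm [  3.   -0.5 134.9] tipz -1.5 F [-2.2 -4.1 24.6] M [-0.86  1.05  0.02] clk 17.45 w 0.03478429537441053
```

Call:
{"api": "move_arm", "payload": {"plan": [[[0.025, 0, 0, 0, 0, 0, -1], [0.025, 0, 0, 0, 0, 0, -1], [0.025, 0, 0, 0, 0, 0, -1], [0.025, 0, 0, 0, 0, 0, -1], [0, 0, 0, 0, 0, 0, -1], [0, 0, 0, 0, 0, 0, -1], [0, 0, 0, 0, 0, 0, -1], [0, 0, 0, 0, 0, 0, -1], [0, 0, 0, 0, 0, 0, -1], [0, 0, 0, 0, 0, 0, -1]]]}}

```text
clock: 18.45
position: [0.4896, -0.2668, 0.2404]
tool_rot: [2.619, -0.008, 1.584]
force: [-14.6, -4.2, 18.3]
grip_width: 0.0344
finger_force: 96.9
```

```bash
python3 -c "
from h import *
st()"
```

```text
tcp cr mm [  3.   1. 135.] tipz -1.4 F [-3.6 -4.  23.2] M [-1.59  1.09  0.01] clk 18.45 w 0.034364913303802126
```

```bash
python3 - <<'E'
from h import *
from workcell import grab_frame
np.set_printoptions(precision=1,suppress=True,linewidth=200)
t0=pickle.load(open("pics/top0.pkl","rb"));T=[grab_frame("top") for _ in range(4)];t=dict(T[0]);t["color"]=np.mean([a["color"] for a in T],0)
pickle.dump(t,open("pics/top4.pkl","wb"))
C=cradle(.013);S=np.array([.5545,-.267,.122])
def pl(f,px,zc):
    o,d=ray(f,px);o=C.T@(o-S);d=C.T@d;return (o+d*(zc-o[2])/d[2])*1e3
# saturation: wood high, steel/dark low
for r in range(181,208,2):
    a=t0["color"][r-0,410:426].astype(int);b=t["color"][r,410:426]
    print(r,pl(t,(410,r),0)[:2],"t0",a[:,0],"now R",b[:,0].astype(int),"R-B",(b[:,0]-b[:,2]).astype(int))
print(pl(t,(410,190),0),pl(t,(420,190),0))
E
```

```text
181 [35.9 20.7] t0 [145 141 144 142 143 141 131 121 127 138 140 139 138 137 132 130] now R [123 122 125 151 152 152 138 129 135 145 149 147 147 145 144 140] R-B [64 60 63 75 76 77 70 65 68 74 75 75 73 74 72 71]
183 [29.8 20.3] t0 [145 143 140 134 135 136  92  45  85 141 137 134 132 132 132 134] now R [124 123 120 103  88 107  97  48  88 150 145 141 141 139 139 143] R-B [62 63 61 37 23 48 50 27 44 77 73 72 72 70 70 73]
185 [23.7 19.8] t0 [138 134 137 141 138 136  75  50 107 134 131 134 135 138 137 138] now R [117 115 119  95  80  70  69  46  65 117 117 141 142 146 147 147] R-B [60 58 58 21  2  8 26 26 33 59 59 71 72 73 75 74]
187 [17.6 19.3] t0 [141 139 137 137 135 124  51  50 116 137 138 135 135 137 135 131] now R [119 119 118  93  82  81  68  56  62  92  97  98 120 120 142 140] R-B [60 61 59 16  1  2  5 17 33 48 49 51 61 62 72 71]
189 [11.5 18.9] t0 [134 132 131 132 135 120  43  53 132 137 135 132 133 129 134 132] now R [116 114 113  88  84  82  81  75  69  98  96  94  95  93  95  93] R-B [58 58 56  7  3  2  3  3 27 50 48 49 48 48 48 49]
191 [ 5.3 18.4] t0 [132 136 136 138 135  97  
[... 1055 characters left out ...]
w R [66 65 39 40 65 85 86 85 65 66 67 73 71 69 80 93] R-B [34 35  0  1  2  3  3  2  3  3  1  9 36 34 40 48]
203 [-32.3  15.5] t0 [87 85 88 86 67 64 66 88 84 85 82 88 90 92 94 88] now R [67 66 49 37 40 85 84 56 10 10 13  8  7  5 13 62] R-B [36 33 11  0  1  3  2  2 -2 -1  0  2 -1 -2  4 31]
205 [-38.7  15. ] t0 [92 87 90 89 88 85 84 85 88 90 90 91 95 98 95 99] now R [68 71 68 46 39 84 81 29  8 13  6  4  7  5  5  7] R-B [35 35 34 12  1  2  2  1  2  1  0 -3  0 -1 -2  1]
207 [-45.1  14.6] t0 [101 100  94  93  73  76  77  74  74  78  81  82  80  82  86  84] now R [85 84 78 91 52 85 80 22  4  8 15 10  7  9  8  9] R-B [52 53 50 56 15  3  2  0 -3 -1  0  0 -3  0  0 -1]
[ 8.4 18.6  0. ] [ 8.  -9.1  0. ]
```

The colour profile shows the blade's end about 8 mm to the +y side of the slot, with the slot's dark line still visible at columns 416–418. The hard press tilted the turner about 3° in the pads. I'll lift off, turn back about tool y, and re-measure.

Call:
{"api": "move_arm", "payload": {"plan": [[[0, 0, -0.15, 0, 0, 0, -1], [0, 0, -0.1, 0, 0, 0, -1], [-0.03, 0, 0, 0, -0.25, 0, -1], [-0.03, 0, 0, 0, -0.25, 0, -1], [0, 0, 0, 0, 0, 0, -1], [0, 0, 0, 0, 0, 0, -1], [0, 0, 0, 0, 0, 0, -1], [0, 0, 0, 0, 0, 0, -1], [0, 0, 0, 0, 0, 0, -1], [0, 0, 0, 0, 0, 0, -1]]], "grip_force": 120}}

```text
clock: 19.65
position: [0.4869, -0.266, 0.2434]
tool_rot: [2.62, 0.034, 1.561]
force: [0.5, -0.5, -2.2]
grip_width: 0.0343
finger_force: 119.4
```

```bash
cat >> h.py <<'E'
def edges():
    from workcell import grab_frame
    T=[grab_frame("top") for _ in range(3)];c=np.mean([a["color"] for a in T],0);g=(c[:,:,0]-c[:,:,2])
    t0=pickle.load(open("pics/top0.pkl","rb"));g0=t0["color"].astype(float)[:,:,0]
    out=[]
    for r in range(180,206):
        w=g[r,405:430];ref=np.median(w[1:4]);
        i=np.argmax(w<ref*.5);e=405+i-1+(w[i-1]-ref*.5)/(w[i-1]-w[i]) if i else 0   # left edge of steel, half level
        j=len(w)-1-np.argmax(w[::-1]<ref*.5)
        out.append((r,round(e,1),405+int(j)))
    print(*out);return c
E
python3 - <<'E'
from h import *
st();c=edges()
print(cv2.imwrite("pics/top5.png",c[:,:,::-1]))
for r in(181,182,183,184,185,187,189,193,197,201):print(r,c[r,408:424,0].astype(int),(c[r,408:424,0]-c[r,408:424,2]).astype(int))
E
```

```text
tcp cr mm [  2.1   1.9 138.9] tipz 2.5 F [-0.7 -0.5 -2.2] M [ 0.03  0.85 -0.  ] clk 19.65 w 0.034315661899840706
(180, 0, 429) (181, 0, 429) (182, 0, 429) (183, np.float64(416.8), 417) (184, np.float64(414.4), 417) (185, np.float64(414.3), 417) (186, np.float64(414.2), 417) (187, np.float64(414.1), 417) (188, np.float64(414.0), 418) (189, np.float64(413.8), 418) (190, np.float64(413.7), 418) (191, np.float64(413.7), 418) (192, np.float64(413.6), 419) (193, np.float64(413.6), 419) (194, np.float64(413.7), 420) (195, np.float64(413.7), 420) (196, np.float64(413.5), 421) (197, np.float64(413.3), 421) (198, np.float64(413.1), 421) (199, np.float64(413.0), 421) (200, np.float64(412.8), 421) (201, np.float64(412.6), 421) (202, np.float64(412.8), 421) (203, np.float64(413.3), 423) (204, np.float64(413.3), 424) (205, np.float64(413.3), 425)
True
181 [124 123 141 143 152 152 151 153 137 127 134 145 148 147 147 146] [64 60 70 72 75 75 77 77 70 65 68 72 74 75 75 74]
182 [122 123 152 150 152 151 147 145 114  80  97 150 146 146 144 139] [61 60 75 76 76 77 74 73 58 43 49 76 75 72 73 71]
183 [123 1
[... 335 characters left out ...]
0 60 71 70 74]
187 [118 118 120 119 119 116 100  81  75  60  63  93  99  99 123 121] [61 61 61 61 60 59 32  3  2 14 32 48 50 51 61 62]
189 [120 117 115 115 115 112  93  84  82  75  79  96  95  95  93  93] [60 61 60 60 60 58 21  2  3  1 25 50 48 48 48 49]
193 [ 93 118 119 119 118 116  83  83  83  82  81  75  90  93  94  92] [49 61 60 61 61 57  3  2  3  3  2  4 35 48 47 47]
197 [67 68 69 67 67 61 84 86 85 85 82 83 80 79 89 94] [34 35 35 36 35 25  2  4  2  3  3  2  3  3 41 48]
201 [68 67 66 66 67 44 43 62 83 84 84 83 85 96 89 89] [35 34 36 34 32  7  3  2  3  2  2  2  3  4 46 47][ WARN:0@3.259] global loadsave.cpp:1063 imwrite_ Unsupported depth image for selected encoder is fallbacked to CV_8U.
```

```bash
python3 - <<'E'
from h import *
from workcell import grab_frame
np.set_printoptions(precision=1,suppress=True,linewidth=200)
t=grab_frame("top");sd=grab_frame("side");c=t["color"].astype(int)
C=cradle(.013);S=np.array([.5545,-.267,.122])
for r in range(190,206):print(r,(c[r,416:428,0]-c[r,416:428,2]),c[r,416:428,0])
def px(f,p,x):
    o,d=ray(f,p);o=C.T@(o-S);d=C.T@d;return (o+d*(x-o[0])/d[0])*1e3
for p in((421.3,198),(421.3,199.5),(421.3,201)):print(p,px(t,p,.030))
print("right edge line");
for p in((417.6,187),(418.1,189),(419.6,193),(421.5,197)):print(p,px(t,p,.030))
x,y=310,120
im=cv2.resize(sd["color"][y:y+100,x:x+75,::-1],None,fx=6,fy=6,interpolation=cv2.INTER_CUBIC);cv2.imwrite("pics/s5.png",im)
pickle.dump(sd,open("pics/side5.pkl","wb"))
E
```

```text
190 [ 4  2 12 49 48 48 48 49 51 49 49 50] [83 79 75 94 95 92 95 94 94 94 94 91]
191 [ 3  3  3 34 49 48 48 46 48 51 50 50] [84 82 77 89 93 94 98 95 96 94 91 88]
192 [ 4  4  3 12 51 48 51 49 48 46 46 49] [85 84 80 79 95 97 95 96 94 90 89 84]
193 [ 3  1  2  4 35 47 49 49 48 47 45 50] [82 83 83 75 88 93 93 92 89 92 91 92]
194 [ 3  1  4  3 15 46 46 49 47 48 49 50] [84 81 83 77 77 92 92 95 91 90 93 88]
195 [ 1  3  3  1  2 35 48 49 47 46 47 50] [84 86 86 77 72 85 94 90 92 93 95 83]
196 [ 2  3  2  4  3 10 47 50 48 49 48 49] [84 84 84 83 75 78 91 92 94 94 95 77]
197 [ 3  1  3  6  3  3 43 49 50 48 48 49] [84 82 83 84 78 81 92 95 95 95 94 78]
198 [ 2  3  2  3  2  0 38 50 50 49 49 53] [81 84 82 82 83 91 95 94 93 94 93 78]
199 [ 1  3  0  3  2  6 41 48 48 47 46 52] [ 84  81  81  81  81  99 100  95  95  93  88  81]
200 [ 4  1  2  3  3  6 41 47 46 47 47 54] [84 82 83 83 88 97 90 90 88 88 87 80]
201 [ 2  3  2  3  3  5 47 48 45 47 50 53] [82 84 83 82 88 97 90 88 89 96 87 79]
202 [ 2  3  2  1  1  2 34 39 42 51 50 51] [84 84 65 65 66 65 69 72 81 96 79 74]
203 [ 3  3 -4  1  0 -3 13 14 29 41 50 47] [87 73 28 31 29 19 29 33 49 74 81 78]
204 [ 2 -1  4  1  8 -1 -2  2 -3 29 55 52] [82 53  8 14 12  7  7 14 11 55 81 83]
205 [ 3  2  2 -1 -3  2 -2  1 -1 23 40 53] [84 48 13 12 16 15  5  6  8 37 61 83]
(421.3, 198) [30.   9.2 93.5]
(421.3, 199.5) [ 30.  11. 102.]
(421.3, 201) [ 30.   12.8 110.4]
right edge line
(417.6, 187) [30.   4.9 27.1]
(418.1, 189) [30.   6.2 39.7]
(419.6, 193) [30.   7.4 64.2]
(421.5, 197) [30.   7.5 87.8]
```

The blade's edge line shows the turner is now within about 0.02 rad of the slot axis. It is offset about 6 mm across, so I'll shift it over and re-measure.

Call:
{"api": "move_arm", "payload": {"plan": [[[-0.12, 0, 0, 0, 0.05, 0, -1], [-0.12, 0, 0, 0, 0.05, 0, -1], [-0.12, 0.02, 0, 0, 0, 0, -1], [0, 0, 0, 0, 0, 0, -1], [0, 0, 0, 0, 0, 0, -1], [0, 0, 0, 0, 0, 0, -1], [0, 0, 0, 0, 0, 0, -1], [0, 0, 0, 0, 0, 0, -1], [0, 0, 0, 0, 0, 0, -1], [0, 0, 0, 0, 0, 0, -1]]]}}

```text
clock: 20.9
position: [0.4872, -0.273, 0.2439]
tool_rot: [2.621, 0.025, 1.566]
force: [-0.3, -0.4, -1.3]
grip_width: 0.034
finger_force: 119.4
```

```bash
cat >> h.py <<'E'
def tool_units(s,dcr):
    return (rot(s["tool_rot"]).T@cradle(.013)@(np.array(dcr)/20.)).round(3)
E
python3 - <<'E'
from h import *
s=st();c=edges()
print("cradle -z 10mm, +y 1mm:",tool_units(s,[0,0,-10]),tool_units(s,[0,1,0]))
for r in(181,182,183,184,185,187,189,193,197):print(r,c[r,408:424,0].astype(int),(c[r,408:424,0]-c[r,408:424,2]).astype(int))
E
```

```text
tcp cr mm [  2.6  -5.1 139.2] tipz 2.8 F [-0.9 -0.4 -1. ] M [ 0.07  0.83 -0.  ] clk 20.9 w 0.03398177376759091
(180, 0, 429) (181, 0, 429) (182, 0, 429) (183, np.float64(416.5), 417) (184, np.float64(416.1), 417) (185, np.float64(415.9), 418) (186, np.float64(415.8), 418) (187, np.float64(415.7), 419) (188, np.float64(415.6), 419) (189, np.float64(415.6), 420) (190, np.float64(415.5), 420) (191, np.float64(415.3), 421) (192, np.float64(415.2), 421) (193, np.float64(415.3), 422) (194, np.float64(415.4), 422) (195, np.float64(415.3), 423) (196, np.float64(415.2), 423) (197, np.float64(415.0), 424) (198, np.float64(414.9), 424) (199, np.float64(414.8), 424) (200, np.float64(414.7), 424) (201, np.float64(414.7), 423) (202, np.float64(414.6), 424) (203, np.float64(414.9), 426) (204, np.float64(415.6), 427) (205, np.float64(415.7), 428)
cradle -z 10mm, +y 1mm: [0.015 0.001 0.5  ] [ 0.05  -0.    -0.002]
181 [124 122 124 122 123 141 151 153 137 126 135 146 148 148 147 144] [63 62 62 60 62 70 76 77 69 64 68 73 75 74 73 74]
182 [122 121 122 123 124 152 147 146 114  83  97 148 145 145 143 140] 
[... 173 characters left out ...]
 [125 122 123 119 116 118 121 119  81  73  90 118 119 140 139 143] [63 63 63 61 59 59 60 59 34  7 38 60 60 72 72 73]
185 [125 119 118 115 119 121 119 118  72  80  75  88  94 118 120 146] [62 59 60 59 60 61 61 59 27  2 12 45 49 60 60 73]
187 [118 119 121 118 119 117 115 105  62  81  79  77  97  98  98  98] [59 60 61 59 61 59 57 53 17  1  4 13 50 49 49 50]
189 [118 119 117 115 115 114 114 103  69  83  83  80  78  95  93  92] [59 60 59 58 59 57 59 51 14  2  3  2 13 48 48 49]
193 [ 93 118 119 120 119 115 113  69  82  84  85  82  83  79  78  91] [50 60 60 61 61 59 57 33  4  1  4  3  3  3 14 46]
197 [67 67 68 66 68 68 82 53 85 84 84 83 84 85 81 80] [35 35 34 35 37 35 41 17  2  1  3  2  3  2  4  3]
```

The blade is now centred on the slot within about 0.5 mm, so I'll go down 5 mm gently.

Call:
{"api": "move_arm", "payload": {"plan": [[[0.001, 0, 0.05, 0, 0, 0, -1], [0.001, 0, 0.05, 0, 0, 0, -1], [0.001, 0, 0.05, 0, 0, 0, -1], [0.001, 0, 0.05, 0, 0, 0, -1], [0.001, 0, 0.05, 0, 0, 0, -1], [0, 0, 0, 0, 0, 0, -1], [0, 0, 0, 0, 0, 0, -1], [0, 0, 0, 0, 0, 0, -1], [0, 0, 0, 0, 0, 0, -1], [0, 0, 0, 0, 0, 0, -1]]]}}

```text
clock: 22.05
position: [0.4897, -0.2731, 0.2395]
tool_rot: [2.621, 0.025, 1.566]
force: [0.5, -0.9, -3.0]
grip_width: 0.0342
finger_force: 119.5
```

```bash
python3 -c "
from h import *
st()"
```

```text
tcp cr mm [  2.5  -5.2 134.2] tipz -2.2 F [-1.1 -0.9 -2.9] M [-0.21  0.82 -0.05] clk 22.05 w 0.03419756185699054
```

No contact force at a depth where it touched before. It seems to be entering, so I'll go 8 mm more.

Call:
{"api": "move_arm", "payload": {"plan": [[[0.001, 0, 0.05, 0, 0, 0, -1], [0.001, 0, 0.05, 0, 0, 0, -1], [0.001, 0, 0.05, 0, 0, 0, -1], [0.001, 0, 0.05, 0, 0, 0, -1], [0.001, 0, 0.05, 0, 0, 0, -1], [0.001, 0, 0.05, 0, 0, 0, -1], [0.001, 0, 0.05, 0, 0, 0, -1], [0.001, 0, 0.05, 0, 0, 0, -1], [0, 0, 0, 0, 0, 0, -1], [0, 0, 0, 0, 0, 0, -1]]]}}

```text
clock: 23.05
position: [0.4937, -0.2731, 0.2325]
tool_rot: [2.621, 0.025, 1.566]
force: [0.8, -1.8, -3.2]
grip_width: 0.0339
finger_force: 119.5
```

```bash
python3 -c "
from h import *
st()"
```

```text
tcp cr mm [  2.5  -5.3 126.2] tipz -10.2 F [-0.9 -1.8 -3.2] M [-0.29  0.82 -0.05] clk 23.05 w 0.033908225767359405
```

Call:
{"api": "move_arm", "payload": {"plan": [[[0.003, 0, 0.1, 0, 0, 0, -1], [0.003, 0, 0.1, 0, 0, 0, -1], [0.003, 0, 0.1, 0, 0, 0, -1], [0.003, 0, 0.1, 0, 0, 0, -1], [0.003, 0, 0.1, 0, 0, 0, -1], [0.003, 0, 0.1, 0, 0, 0, -1], [0.003, 0, 0.1, 0, 0, 0, -1], [0.003, 0, 0.1, 0, 0, 0, -1], [0.003, 0, 0.1, 0, 0, 0, -1], [0.003, 0, 0.1, 0, 0, 0, -1]]]}}

```text
clock: 24.05
position: [0.5037, -0.273, 0.2151]
tool_rot: [2.621, 0.025, 1.566]
force: [-0.5, -1.4, -1.4]
grip_width: 0.0346
finger_force: 119.4
```

```bash
python3 -c "
from h import *
s=st();print(tool_units(s,[0,0,-10]))"
```

```text
tcp cr mm [  2.5  -5.4 106. ] tipz -30.4 F [-1.1 -1.4 -0.9] M [-0.45  0.84 -0.04] clk 24.05 w 0.03457426631551717
[0.015 0.001 0.5  ]
```

Call:
{"api": "move_arm", "payload": {"plan": [[[0.005, 0, 0.15, 0, 0, 0, -1], [0.005, 0, 0.15, 0, 0, 0, -1], [0.005, 0, 0.15, 0, 0, 0, -1], [0.005, 0, 0.15, 0, 0, 0, -1], [0.005, 0, 0.15, 0, 0, 0, -1], [0.005, 0, 0.15, 0, 0, 0, -1], [0.005, 0, 0.15, 0, 0, 0, -1], [0.005, 0, 0.15, 0, 0, 0, -1], [0.005, 0, 0.15, 0, 0, 0, -1], [0.005, 0, 0.15, 0, 0, 0, -1]]]}}

```text
clock: 25.05
position: [0.5187, -0.2729, 0.189]
tool_rot: [2.62, 0.025, 1.566]
force: [-0.3, -2.6, -0.8]
grip_width: 0.0342
finger_force: 119.4
```

```bash
python3 -c "
from h import *
s=st()"
```

```text
tcp cr mm [ 2.4 -5.4 76. ] tipz -60.4 F [-0.7 -2.6 -0.5] M [-0.93  0.86 -0.07] clk 25.05 w 0.034171732774503145
```

Call:
{"api": "move_arm", "payload": {"plan": [[[0.004, 0, 0.12, 0, 0, 0, -1], [0.004, 0, 0.12, 0, 0, 0, -1], [0.004, 0, 0.12, 0, 0, 0, -1], [0.004, 0, 0.12, 0, 0, 0, -1], [0.004, 0, 0.12, 0, 0, 0, -1], [0.004, 0, 0.12, 0, 0, 0, -1], [0.004, 0, 0.12, 0, 0, 0, -1], [0.004, 0, 0.12, 0, 0, 0, -1], [0.004, 0, 0.12, 0, 0, 0, -1], [0.004, 0, 0.12, 0, 0, 0, -1]]]}}

```text
clock: 26.05
position: [0.5306, -0.2728, 0.1682]
tool_rot: [2.62, 0.025, 1.566]
force: [-2.0, -5.7, 0.1]
grip_width: 0.0342
finger_force: 119.5
```

Call:
{"api": "move_arm", "payload": {"plan": [[[0.002, 0, 0.05, 0, 0, 0, -1], [0.002, 0, 0.05, 0, 0, 0, -1], [0.002, 0, 0.05, 0, 0, 0, -1], [0.002, 0, 0.05, 0, 0, 0, -1], [0.002, 0, 0.05, 0, 0, 0, -1], [0, 0, 0, 0, 0, 0, -1], [0, 0, 0, 0, 0, 0, -1], [0, 0, 0, 0, 0, 0, -1], [0, 0, 0, 0, 0, 0, -1], [0, 0, 0, 0, 0, 0, -1]]]}}

```text
clock: 27.05
position: [0.5325, -0.2733, 0.165]
tool_rot: [2.62, 0.026, 1.565]
force: [-23.8, -2.7, 30.1]
grip_width: 0.034
finger_force: 124.5
```

```bash
python3 -c "
from h import *
s=st()"
```

```text
tcp cr mm [ 2.4 -6.  48.3] tipz -88.1 F [-5.6 -2.4 38. ] M [-0.78  1.78 -0.05] clk 27.05 w 0.03399059407984685
```

The force rose to 38 N at the expected home depth, so the shoulder is on the face. I'll open and then back off along the slot.

Call:
{"api": "move_arm", "payload": {"plan": [[[0, 0, -0.03, 0, 0, 0, -1], [0, 0, 0, 0, 0, 0, 1], [0, 0, 0, 0, 0, 0, 1], [0, 0, 0, 0, 0, 0, 1], [0, 0, 0, 0, 0, 0, 1], [0, 0, 0, 0, 0, 0, 1], [0, 0, 0, 0, 0, 0, 1], [0, 0, 0, 0, 0, 0, 1], [0, 0, 0, 0, 0, 0, 1], [0, 0, 0, 0, 0, 0, 1]]], "grip_force": 20}}

```text
clock: 28.05
position: [0.5327, -0.2724, 0.1645]
tool_rot: [2.621, 0.025, 1.566]
force: [-1.1, -0.6, 0.1]
grip_width: 0.0856
finger_force: 0.0
```

Call:
{"api": "move_arm", "payload": {"plan": [[[0, 0, -0.3, 0, 0, 0, 1], [0, 0, -0.8, 0, 0, 0, 1], [0, 0, -1, 0, 0, 0, 1], [0, 0, -1, 0, 0, 0, 1], [0, 0, -1, 0, 0, 0, 1], [0, 0, -1, 0, 0, 0, 1], [0, 0, -1, 0, 0, 0, 1], [0, 0, -1, 0, 0, 0, 1], [0, 0, -1, 0, 0, 0, 1], [0, 0, 0, 0, 0, 0, 1]]]}}

```text
clock: 29.05
position: [0.4516, -0.2691, 0.3074]
tool_rot: [2.618, 0.028, 1.565]
force: [0.6, 0.8, -0.8]
grip_width: 0.0854
finger_force: 0.0
```

```bash
python3 - <<'E'
from h import *
from workcell import grab_frame
s=st();ims=[];C=cradle(.013);S=np.array([.5545,-.266,.122])
for n,x,y in(("top",380,160),("side",310,130)):
    f=grab_frame(n);pickle.dump(f,open(f"pics/{n}9.pkl","wb"))
    im=cv2.resize(f["color"][y:y+75,x:x+50,::-1],None,fx=8,fy=8,interpolation=cv2.INTER_CUBIC)
    im=np.clip(im*1.6,0,255).astype(np.uint8)
    V=[S+C@np.array([a*.018,b*.01,z]) for z in(0,.1) for a in(-1,1) for b in(-1,1)]
    for i,q in enumerate(proj(f,V)):cv2.circle(im,tuple(int(v) for v in (q-[x,y]+.5)*8-.5),2,(0,0,255) if i<4 else (0,255,0),-1)
    ims.append(im)
cv2.imwrite("pics/end.png",np.hstack(ims))
E
```

```text
tcp cr mm [  3.6  -0.8 212. ] tipz 75.6 F [ 0.1  0.8 -1. ] M [ 0.    0.52 -0.01] clk 29.05 w 0.08544902468403368
```

View pics/end.png

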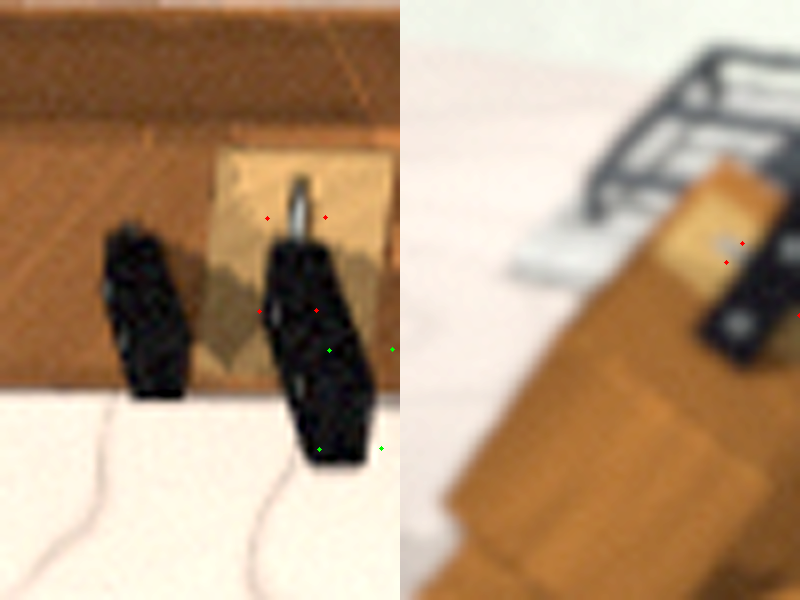

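In the top crop the turner's handle stands over the insert beside the untouched knife, with its end at (340,465) and the blade in the slot. The handle edges sit a little farther from the face than I predicted, so I'll press its top with closed fingers to be sure it is home.

```bash
python3 - <<'E'
from h import *
from workcell import observe
s=observe();print(tool_units(s,[-5.5,4,-98]))
E
```

```text
[ 0.352 -0.265  4.892]
```

Call:
{"api": "move_arm", "payload": {"plan": [[[0.04, -0.03, 0, 0, 0, 0, -1], [0.04, -0.03, 0, 0, 0, 0, -1], [0.04, -0.03, 0, 0, 0, 0, -1], [0.04, -0.03, 0, 0, 0, 0, -1], [0.04, -0.03, 0, 0, 0, 0, -1], [0.04, -0.03, 0.5, 0, 0, 0, -1], [0.04, -0.03, 0.8, 0, 0, 0, -1], [0.04, -0.03, 0.9, 0, 0, 0, -1], [0.03, -0.02, 0.9, 0, 0, 0, -1], [0, 0, 0.9, 0, 0, 0, -1]]]}}

```text
clock: 30.15
position: [0.4878, -0.2632, 0.2315]
tool_rot: [2.621, 0.025, 1.566]
force: [1.0, -0.9, -0.2]
grip_width: 0.0
finger_force: 0.0
```

Call:
{"api": "move_arm", "payload": {"plan": [[[0, 0, 0.5, 0, 0, 0, -1], [0, 0, 0.3, 0, 0, 0, -1], [0, 0, 0, 0, 0, 0, -1], [0, 0, 0, 0, 0, 0, -1], [0, 0, 0, 0, 0, 0, -1], [0, 0, 0, 0, 0, 0, -1], [0, 0, 0, 0, 0, 0, -1], [0, 0, 0, 0, 0, 0, -1], [0, 0, 0, 0, 0, 0, -1], [0, 0, 0, 0, 0, 0, -1]]]}}

```text
clock: 31.15
position: [0.4954, -0.2638, 0.219]
tool_rot: [2.621, 0.025, 1.566]
force: [-0.5, -0.3, 0.3]
grip_width: 0.0001
finger_force: 0.0
```

```bash
python3 -c "
from h import *
s=st()"
```

```text
tcp cr mm [ -2.7   4.  113.5] tipz -22.9 F [-0.4 -0.3  0.5] M [ 0.02  0.5  -0.04] clk 31.15 w 6.075237324583625e-05
```

Clear at 113.5 mm. Now down in 1 mm rows.

Call:
{"api": "move_arm", "payload": {"plan": [[[0.001, 0, 0.07, 0, 0, 0, -1], [0.001, 0, 0.07, 0, 0, 0, -1], [0.001, 0, 0.07, 0, 0, 0, -1], [0.001, 0, 0.07, 0, 0, 0, -1], [0.001, 0, 0.07, 0, 0, 0, -1], [0.001, 0, 0.07, 0, 0, 0, -1], [0.001, 0, 0.07, 0, 0, 0, -1], [0, 0, 0, 0, 0, 0, -1], [0, 0, 0, 0, 0, 0, -1], [0, 0, 0, 0, 0, 0, -1]]]}}

```text
clock: 32.15
position: [0.5003, -0.264, 0.2106]
tool_rot: [2.621, 0.025, 1.566]
force: [-0.2, -0.9, 0.4]
grip_width: -0.0
finger_force: 0.0
```

```bash
python3 -c "
from h import *
s=st()"
```

```text
tcp cr mm [ -2.6   3.7 103.8] tipz -32.6 F [-0.  -0.9  0.4] M [0.02 0.52 0.03] clk 32.15 w -2.995690807187631e-05
```

Call:
{"api": "move_arm", "payload": {"plan": [[[0, 0, 0.05, 0, 0, 0, -1], [0, 0, 0.05, 0, 0, 0, -1], [0, 0, 0.05, 0, 0, 0, -1], [0, 0, 0, 0, 0, 0, -1], [0, 0, 0, 0, 0, 0, -1], [0, 0, 0, 0, 0, 0, -1], [0, 0, 0, 0, 0, 0, -1], [0, 0, 0, 0, 0, 0, -1], [0, 0, 0, 0, 0, 0, -1], [0, 0, 0, 0, 0, 0, -1]]]}}

```text
clock: 33.15
position: [0.5017, -0.264, 0.2079]
tool_rot: [2.621, 0.025, 1.566]
force: [-0.8, -0.1, -0.6]
grip_width: 0.0001
finger_force: 0.0
```

```bash
python3 -c "
from h import *
s=st()"
```

```text
tcp cr mm [ -2.7   3.7 100.7] tipz -35.7 F [-1.  -0.1 -0.1] M [ 0.    0.56 -0.04] clk 33.15 w 9.785895273427037e-05
```

Call:
{"api": "move_arm", "payload": {"plan": [[[0, 0, 0.05, 0, 0, 0, -1], [0, 0, 0.05, 0, 0, 0, -1], [0, 0, 0, 0, 0, 0, -1], [0, 0, 0, 0, 0, 0, -1], [0, 0, 0, 0, 0, 0, -1], [0, 0, 0, 0, 0, 0, -1], [0, 0, 0, 0, 0, 0, -1], [0, 0, 0, 0, 0, 0, -1], [0, 0, 0, 0, 0, 0, -1], [0, 0, 0, 0, 0, 0, -1]]]}}

```text
clock: 34.15
position: [0.5027, -0.264, 0.2062]
tool_rot: [2.621, 0.025, 1.566]
force: [-0.1, -0.1, -0.4]
grip_width: -0.0001
finger_force: 0.0
```

```bash
python3 -c "
from h import *
s=st()"
```

```text
tcp cr mm [-2.7  3.6 98.7] tipz -37.7 F [-0.3 -0.1 -0.3] M [ 0.04  0.54 -0.04] clk 34.15 w -6.709775917056052e-05
```

Call:
{"api": "move_arm", "payload": {"plan": [[[0, 0, 0.05, 0, 0, 0, -1], [0, 0, 0.05, 0, 0, 0, -1], [0, 0, 0, 0, 0, 0, -1], [0, 0, 0, 0, 0, 0, -1], [0, 0, 0, 0, 0, 0, -1], [0, 0, 0, 0, 0, 0, -1], [0, 0, 0, 0, 0, 0, -1], [0, 0, 0, 0, 0, 0, -1], [0, 0, 0, 0, 0, 0, -1], [0, 0, 0, 0, 0, 0, -1]]]}}

```text
clock: 35.15
position: [0.5038, -0.2641, 0.2045]
tool_rot: [2.621, 0.025, 1.566]
force: [0.3, -0.1, 0.3]
grip_width: 0.0001
finger_force: 0.0
```

```bash
python3 - <<'E'
from h import *
from workcell import grab_frame
s=st()
np.set_printoptions(linewidth=220)
f=grab_frame("side");M=rot(s["tool_rot"])
P=proj(f,[s["position"]+M@[0,0,-z] for z in(0,.02,.04)]);print(P.round(1))
u,v=P[0].round().astype(int)
print(f["color"][v-16:v+16:2,u-14:u+15:2].max(2))
f9=pickle.load(open("pics/side9.pkl","rb"));print(f9["color"][v-16:v+16:2,u-14:u+15:2].max(2))
E
```

```text
tcp cr mm [-2.7  3.5 96.8] tipz -39.6 F [ 0.4 -0.2  0.1] M [ 0.02  0.55 -0.02] clk 35.15 w 6.0241923360682925e-05
[[372.7 143. ]
 [376.3 138.2]
 [379.9 133.2]]
[[159 159 158 158 157 157 158 156 156 147  87  36  43  75  42]
 [159 158 158 157 158 159 159 159 156 116  64  78  51  35  28]
 [159 159 156 157 159 159 158 157 137  75  86  85  84  46  73]
 [159 159 157 158 159 159 158 151  93  79  91  89  72  95 144]
 [152 158 159 159 158 157 158 151 106  88  86  79  82 143 155]
 [100 111 121 126 137 147 148 147 115  85  86  69 129 157 158]
 [138 124 110 101  98  86  77  90  80  80  79  98 143 147 151]
 [135 135 144 146 140  87  26  32  78 104 100  92  91  90  97]
 [137 135 134 131  97  38  24  25  53 115 142 140 143 140 131]
 [ 95 109 115 107  53  18  19  22  25  38  85 117 129 133 134]
 [ 58  52  56  38  20  22  16  20  19  25  88 128 133 136 135]
 [ 58  49  29  18  34  73  41  17  28  55  73  83  87  93 102]
 [ 52  41  20  19  26  54  33  18  65 115 126 125 118  98  65]
 [ 39  22  16  19  18  19  20  26  69 108 121 123 117 108  74]
 [ 23  22  13  19  20  20  24  49 105 133 135 135 116  74 
[... 377 characters left out ...]
5 154]
 [ 98 110 119 125 135 146 147 149 153 157 156 155 156 155 155]
 [136 122 109 102  96  86  76  91 108 119 122 133 144 147 149]
 [133 132 142 145 138  85  26  32  80 103 100  93  91  88  95]
 [136 132 132 130  96  37  21  21  52 114 141 139 140 138 129]
 [ 95 107 114 105  53  21  19  20  23  39  85 116 126 131 133]
 [ 57  51  55  36  16  23  14  16  16  27  87 127 131 135 134]
 [ 58  48  29  18  35  71  43  22  26  55  72  81  85  93  99]
 [ 51  39  21  15  25  52  34  18  61 113 124 123 116  98  64]
 [ 39  17  17  18  23  22  19  19  69 106 120 120 116 107  70]
 [ 23  21  17  19  16  19  22  50 102 131 133 134 115  76  98]
 [ 18  16  18  18  20  30  56  72  86  98 105 108  90  83 110]]
```

Call:
{"api": "move_arm", "payload": {"plan": [[[0, 0, 0.05, 0, 0, 0, -1], [0, 0, 0.05, 0, 0, 0, -1], [0, 0, 0.03, 0, 0, 0, -1], [0, 0, 0, 0, 0, 0, -1], [0, 0, 0, 0, 0, 0, -1], [0, 0, 0, 0, 0, 0, -1], [0, 0, 0, 0, 0, 0, -1], [0, 0, 0, 0, 0, 0, -1], [0, 0, 0, 0, 0, 0, -1], [0, 0, 0, 0, 0, 0, -1]]]}}

```text
clock: 36.2
position: [0.505, -0.2642, 0.2022]
tool_rot: [2.621, 0.025, 1.566]
force: [0.5, -0.1, 0.5]
grip_width: -0.0003
finger_force: 0.0
```

Call:
{"api": "move_arm", "payload": {"plan": [[[0, 0, 0.05, 0, 0, 0, -1], [0, 0, 0.05, 0, 0, 0, -1], [0, 0, 0.03, 0, 0, 0, -1], [0, 0, 0, 0, 0, 0, -1], [0, 0, 0, 0, 0, 0, -1], [0, 0, 0, 0, 0, 0, -1], [0, 0, 0, 0, 0, 0, -1], [0, 0, 0, 0, 0, 0, -1], [0, 0, 0, 0, 0, 0, -1], [0, 0, 0, 0, 0, 0, -1]]]}}

```text
clock: 37.2
position: [0.5063, -0.2643, 0.1999]
tool_rot: [2.621, 0.025, 1.566]
force: [-0.6, 0.5, 0.0]
grip_width: -0.0002
finger_force: 0.0
```

```bash
python3 - <<'E'
from h import *
from workcell import grab_frame
np.set_printoptions(linewidth=220)
s=st();M=rot(s["tool_rot"])
for n in("side","top"):
    f=grab_frame(n);f9=pickle.load(open(f"pics/{n}9.pkl","rb"))
    P=proj(f,s["position"])[0];u,v=P.round().astype(int);print(n,P)
    a=f["color"][v-14:v+12,u-12:u+13].max(2);b=f9["color"][v-14:v+12,u-12:u+13].max(2)
    print(a if n=="side" else a[::1]);print(b)
E
```

```text
tcp cr mm [-2.7  3.3 91.6] tipz -44.8 F [-0.5  0.5  0.3] M [0.05 0.56 0.01] clk 37.2 w -0.00020389102002246984
side [371.82424057 144.23854346]
[[159 159 158 157 157 157 157 160 159 160 159 159 159 159 158 151 129  93  65  65  65  52  41  43  41]
 [160 159 157 157 157 156 159 159 160 160 160 159 159 159 154 137 108  75  73  85  80  70  64  55  41]
 [159 159 158 158 158 157 158 159 159 159 158 159 159 155 144 116  82  75  86  92  86  81  80  68  48]
 [160 158 158 158 158 158 159 159 159 159 158 157 157 149 125  91  70  82  94  90  87  89  85  67  62]
 [159 160 159 159 159 158 159 159 158 158 158 158 153 137 102  69  74  88  90  88  88  89  77  65  91]
 [155 158 158 159 159 159 159 158 158 158 157 157 151 130  91  71  82  88  85  87  89  79  65  81 118]
 [138 143 149 152 150 151 153 154 156 158 158 156 152 132 103  89  88  83  84  88  83  63  69 106 137]
 [105 110 119 122 123 127 133 137 143 146 148 148 146 137 121 102  90  84  87  86  70  64  96 129 149]
 [ 99  95  93  92  90  92  99 103 110 117 119 120 121 123 114  97  86  87  89  76  64  82 119 144 155]
 [131 124 116 110 103 103 101
[... 9091 characters left out ...]
 163 157  52   5  18  14  18   6  13  18  24 125 167 166 164 165 164 167 162 165]
 [167 168 167 166 167 164 155  74  12   9  14  12   9  14  11  32 150 167 168 164 165 165 162 165 165]
 [168 166 167 168 168 165 155 125  12  16  17  11   6   7   5  37 165 166 164 164 167 166 165 165 166]
 [170 168 168 167 167 165 145 151  70  19  13   6  21  15  11  53 169 167 168 168 166 167 165 165 166]
 [170 167 167 167 166 158 144 159 139  99  98  97  95 100 100 137 167 169 165 168 168 167 168 167 165]
 [170 169 168 169 163 143 153 165 168 152 154 149 152 152 155 168 168 166 167 166 167 168 168 168 165]
 [169 168 170 165 153 148 164 168 171 167 166 168 169 170 168 169 168 169 166 168 168 167 166 167 167]]
```

Call:
{"api": "move_arm", "payload": {"plan": [[[0, 0, 0.05, 0, 0, 0, -1], [0, 0, 0.05, 0, 0, 0, -1], [0, 0, 0.03, 0, 0, 0, -1], [0, 0, 0, 0, 0, 0, -1], [0, 0, 0, 0, 0, 0, -1], [0, 0, 0, 0, 0, 0, -1], [0, 0, 0, 0, 0, 0, -1], [0, 0, 0, 0, 0, 0, -1], [0, 0, 0, 0, 0, 0, -1], [0, 0, 0, 0, 0, 0, -1]]]}}

```text
clock: 38.3
position: [0.5076, -0.2643, 0.1977]
tool_rot: [2.621, 0.025, 1.566]
force: [0.2, -0.6, 0.1]
grip_width: 0.0002
finger_force: 0.0
```

Call:
{"api": "move_arm", "payload": {"plan": [[[0, 0, 0.05, 0, 0, 0, -1], [0, 0, 0.05, 0, 0, 0, -1], [0, 0, 0.03, 0, 0, 0, -1], [0, 0, 0, 0, 0, 0, -1], [0, 0, 0, 0, 0, 0, -1], [0, 0, 0, 0, 0, 0, -1], [0, 0, 0, 0, 0, 0, -1], [0, 0, 0, 0, 0, 0, -1], [0, 0, 0, 0, 0, 0, -1], [0, 0, 0, 0, 0, 0, -1]]]}}

```text
clock: 39.3
position: [0.5089, -0.2644, 0.1954]
tool_rot: [2.621, 0.025, 1.566]
force: [-0.4, 0.0, -0.3]
grip_width: 0.0001
finger_force: 0.0
```

```bash
python3 - <<'E'
from h import *
from workcell import grab_frame
np.set_printoptions(linewidth=220,precision=1,suppress=True)
s=st();t=pickle.load(open("pics/top9.pkl","rb"));sd=pickle.load(open("pics/side9.pkl","rb"))
C=cradle(.013);S=np.array([.5545,-.267,.122])
def mid(p,q):
    o1,d1=ray(t,p);o2,d2=ray(sd,q);d1/=np.linalg.norm(d1);d2/=np.linalg.norm(d2)
    u=np.linalg.lstsq(np.c_[d1,-d2],o2-o1,rcond=None)[0];a=o1+u[0]*d1;e=o2+u[1]*d2;return 1e3*(C.T@((a+e)/2-S)),1e3*np.linalg.norm(a-e)
for p,q in(((418,217.5),(378.5,147)),((418,217.5),(377.5,146)),((418,217.5),(379,148))):print(mid(p,q))
print("pred end corner px at z=100,h", [proj(sd,S+C@np.array([a,.014,z])).round(1)[0] for a in(-.021,.015) for z in(.09,.1,.11)],[proj(t,S+C@np.array([-.021,.014,z])).round(1)[0] for z in(.09,.1,.11)])
f=grab_frame("side");d=np.abs(f["color"].astype(int)-sd["color"]).max(2);print("side now\n",f["color"][130:154,364:388].max(2));print("diff>15\n",(d[130:154,364:388]>15).astype(int))
E
```

```text
tcp cr mm [-2.7  3.2 86.4] tipz -50.0 F [-0.4  0.  -0.1] M [ 0.   0.5 -0. ] clk 39.3 w 0.0001322795144383704
(array([-23.2,  14.6, 102. ]), np.float64(1.9121066164401448))
(array([-20.2,  15.7, 104.3]), np.float64(1.1788055555008123))
(array([-25.6,  13.6,  99.4]), np.float64(3.51923183137569))
pred end corner px at z=100,h [array([375.5, 149.4]), array([377.3, 147. ]), array([379.1, 144.5]), array([365.9, 142.4]), array([367.7, 140. ]), array([369.5, 137.5])] [array([417.5, 214.9]), array([418.2, 216.7]), array([419.1, 218.6])]
side now
 [[157 157 158 158 160 159 160 160 159 159 159 151 128  90  57  43  36  46  71  76  58  40  31  28]
 [157 157 158 159 160 159 159 158 158 158 153 138 106  75  65  64  52  41  44  44  37  31  30  26]
 [157 158 158 159 159 159 160 159 160 156 143 117  82  72  84  83  70  59  50  39  32  30  27  26]
 [158 159 159 158 159 158 158 157 158 149 127  90  69  82  93  90  83  81  68  47  39  44  49  43]
 [158 160 159 159 158 158 158 156 150 133  99  72  73  88  92  86  88  87  68  56  74  92  97  91]
 [159 159 159 158 158 158 158 154 138 109  73  69  82  88  8
[... 2355 characters left out ...]
0 0 0 0 0 0 0 0 0 1 1 1 0 0 0 0 0 0]
 [0 0 0 0 0 0 0 0 1 0 0 0 0 0 0 0 0 0 0 0 0 0 0 0]
 [0 0 0 0 0 0 0 0 0 0 0 0 0 0 0 0 0 0 0 0 0 0 0 0]
 [0 0 0 0 0 0 0 0 0 0 0 0 0 0 0 0 0 0 0 0 0 0 0 0]
 [0 0 0 0 0 0 0 0 0 0 0 0 0 0 0 0 0 0 0 0 0 0 0 0]
 [0 0 0 0 0 0 0 0 0 0 0 0 0 0 0 0 0 0 0 0 0 0 0 0]
 [0 0 0 0 0 0 0 0 0 0 0 0 0 0 0 0 0 0 0 0 0 0 0 0]
 [0 0 0 0 0 0 0 0 0 0 0 0 0 0 0 0 0 0 0 0 0 0 0 0]
 [0 0 0 0 0 0 0 0 0 0 0 0 0 0 0 0 0 0 0 0 0 0 0 0]
 [0 0 0 0 0 0 0 0 0 0 0 0 0 0 0 0 0 0 0 0 0 0 0 0]
 [0 0 0 0 0 0 0 0 0 0 0 0 0 0 0 0 0 0 0 0 0 0 0 0]
 [0 0 0 0 0 0 0 0 0 0 0 0 0 0 0 0 0 0 0 0 0 0 0 0]
 [0 0 0 0 0 0 0 0 0 0 0 0 0 0 0 0 0 0 0 0 0 0 0 0]
 [0 0 0 0 0 0 0 0 0 0 0 0 0 0 0 0 0 0 0 0 0 0 0 0]]
```

Call:
{"api": "move_arm", "payload": {"plan": [[[0, 0, 0.05, 0, 0, 0, -1], [0, 0, 0.05, 0, 0, 0, -1], [0, 0, 0.05, 0, 0, 0, -1], [0, 0, 0, 0, 0, 0, -1], [0, 0, 0, 0, 0, 0, -1], [0, 0, 0, 0, 0, 0, -1], [0, 0, 0, 0, 0, 0, -1], [0, 0, 0, 0, 0, 0, -1], [0, 0, 0, 0, 0, 0, -1], [0, 0, 0, 0, 0, 0, -1]]]}}

```text
clock: 40.35
position: [0.5104, -0.2644, 0.1928]
tool_rot: [2.621, 0.025, 1.566]
force: [-0.6, -0.2, 0.2]
grip_width: 0.0002
finger_force: 0.0
```

```bash
python3 - <<'E'
from h import *
from workcell import grab_frame
np.set_printoptions(linewidth=220)
s=st()
t9=pickle.load(open("pics/top9.pkl","rb"));f=grab_frame("top")
d=np.abs(f["color"].astype(int)-t9["color"]).max(2)
print("rows 192-226, cols 408-440, 1=changed; B=black handle before")
k=t9["color"].max(2)<45
for r in range(194,224):print(r,''.join('X' if a and b else 'o' if a else '#' if b else '.' for a,b in zip(d[r,408:442]>22,k[r,408:442])), f["color"][r,416:430].max(1) if r%2==0 else '')
print(proj(f,s["position"]))
E
```

```text
tcp cr mm [-2.7  3.1 83.4] tipz -53.0 F [-0.4 -0.2  0.5] M [ 0.01  0.52 -0.02] clk 40.35 w 0.00021187056535136941
rows 192-226, cols 408-440, 1=changed; B=black handle before
194 .....#########.................... [14  8 13  3 10 14 72 87 92 93 94 86 79 73]
195 .....#########.................... 
196 .....##########................... [11 15  6  7 17  9 42 92 94 97 95 79 72 75]
197 .....##########................... 
198 .....###########.................. [14  8 12 11  3  6 19 46 97 95 92 79 78 79]
199 .....#.#########.................. 
200 .....###########.................. [10 15  0 17  6  3 11 10 71 89 87 81 81 75]
201 .....############................. 
202 ......###########................. [15  8 17 17  6 12 10  7 17 72 81 77 75 79]
203 ...oo.###########................. 
204 ..ooo.############................ [ 9 16 15 11 16 13  7  1 14 36 80 83 83 83]
205 .ooooo############................ 
206 ..oo...###########..ooooooooooo... [18 13 12 11 15 15 15 18  7 15 44 67 36 36]
207 .......############ooooooooooooo.. 
208 .......##.#########ooooooooooooo.. [26 49 12 18 11 18 10 12 
[... 333 characters left out ...]
##XXXX##oooooooooooo.... [158  57   1  16  79  70  80  55  16  12  21  19  14  21]
215 ..........##XXXX#Xooooooooooo..... 
216 ..........##XXX##Xooooooooooo..... [156 123  16  23  39  54  44  14  17  15  18  21  22  14]
217 ...........##X###oooooooooooooo... 
218 ..............oooooooooooooooooo.. [144 161 139  99  97 105  41  19  17  19  21   9  15  24]
219 ..............oooooooooooooooooooo 
220 ..............oooooooooooooooooooX [165 171 171 169 170 168  81  23  18  10  14  19  26  16]
221 ..............ooooooooooooooooooXX 
222 ..............ooooooooooooooooooXX [169 170 167 172 170 147  39  20  23  15  18  17  20  17]
223 .............ooooooooooooooooooo.X 
[[421.69206218 207.44635293]]
```

Call:
{"api": "move_arm", "payload": {"plan": [[[0, 0, 0.05, 0, 0, 0, -1], [0, 0, 0.05, 0, 0, 0, -1], [0, 0, 0.05, 0, 0, 0, -1], [0, 0, 0, 0, 0, 0, -1], [0, 0, 0, 0, 0, 0, -1], [0, 0, 0, 0, 0, 0, -1], [0, 0, 0, 0, 0, 0, -1], [0, 0, 0, 0, 0, 0, -1], [0, 0, 0, 0, 0, 0, -1], [0, 0, 0, 0, 0, 0, -1]]]}}

```text
clock: 41.4
position: [0.5118, -0.2652, 0.1908]
tool_rot: [2.62, 0.026, 1.565]
force: [-12.4, 0.4, 16.6]
grip_width: -0.0002
finger_force: 10.2
```

Contact came at 21 N. I'll press 1 mm further to see whether it yields.

Call:
{"api": "move_arm", "payload": {"plan": [[[0, 0, 0.05, 0, 0, 0, -1], [0, 0, 0, 0, 0, 0, -1], [0, 0, 0, 0, 0, 0, -1], [0, 0, 0, 0, 0, 0, -1], [0, 0, 0, 0, 0, 0, -1], [0, 0, 0, 0, 0, 0, -1], [0, 0, 0, 0, 0, 0, -1], [0, 0, 0, 0, 0, 0, -1], [0, 0, 0, 0, 0, 0, -1], [0, 0, 0, 0, 0, 0, -1]]]}}

```text
clock: 42.4
position: [0.5121, -0.2656, 0.1903]
tool_rot: [2.62, 0.027, 1.565]
force: [-19.4, 1.1, 26.2]
grip_width: 0.0003
finger_force: 16.4
```

```bash
python3 -c "
from h import *
s=st()"
```

```text
tcp cr mm [-2.5  1.9 80.3] tipz -56.1 F [-3.7  1.3 32.4] M [-0.07  1.3  -0.06] clk 42.4 w 0.0003275602751376315
```

The handle is firmly seated. I'll back away, check, and hand in.

Call:
{"api": "move_arm", "payload": {"plan": [[[0, 0, -0.2, 0, 0, 0, -1], [0, 0, -0.5, 0, 0, 0, -1], [0, 0, -1, 0, 0, 0, -1], [0, 0, -1, 0, 0, 0, -1], [0, 0, -1, 0, 0, 0, -1], [0, 0, -1, 0, 0, 0, -1], [0, 0, -1, 0, 0, 0, -1], [0, 0, -1, 0, 0, 0, -1], [0, 0, -0.5, 0, 0, 0, -1], [0, 0, 0, 0, 0, 0, -1]]]}}

```text
clock: 43.4
position: [0.4406, -0.2614, 0.3154]
tool_rot: [2.619, 0.027, 1.566]
force: [0.6, 0.5, -0.9]
grip_width: 0.0
finger_force: 0.0
```

```bash
python3 - <<'E'
from h import *
from workcell import grab_frame,job_done
s=st()
for n,(y0,y1,x0,x1) in(("top",(170,220,390,428)),("side",(135,165,340,380))):
    f=grab_frame(n);g=pickle.load(open(f"pics/{n}9.pkl","rb"))
    a,b=[(q["color"].max(2)[y0:y1,x0:x1]<45) for q in(f,g)]
    print(n,a.sum(),b.sum(),(a!=b).sum(),np.argwhere(a).mean(0)-np.argwhere(b).mean(0))
print(job_done())
E
```

```text
tcp cr mm [ -1.9   7.1 224.4] tipz 88.0 F [ 0.1  0.5 -1.1] M [-0.    0.55 -0.02] clk 43.4 w 2.5824094280106016e-05
top 444 448 12 [-0.06254022  0.16658623]
side 271 273 6 [0.11262047 0.0291148 ]
the job is handed in; nothing more can be done
None
```

The turner is in the wide slot, let go and handed in at about 43 s; a 32 N press on the handle's top showed it firmly seated, and the arm never touched the knife or grater, but the judge's verdict was not shown.

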